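# Stack the storage boxes in the stand and set its sliding fence

### The arm

A 6-joint arm with a two-finger parallel gripper is mounted at the origin on a cart in front of the work surface, level with it; the furniture and walls round the work are solid. World frame = base frame: x ahead of the robot, y to its left, z up, the work surface at z = 0. Lengths are in m, angles in rad, forces in N, time in s.
With the tool pointing down it reaches from about 0.425 to 0.95 m from the base axis. Payload 3.5 kg.
Tool frame: the origin (TCP) lies on the centre line of the jaws, within the pads' length; the fingertips stand 11 mm ahead of it and the grasp point (between the pads) lies 8 mm behind it; x points along the fingers, y is the direction in which the jaws open and shut, and the axes are right-handed (so a half turn about x gives the same grasp; the last joint's range is limited). The gripper opens to 85 mm and grips with 20 to 120 N. Pads are 22 mm wide; open, the fingers measure 114 mm over their backs; the gripper's body (76 mm by 85 mm) begins 54 mm behind the grasp point. The pads swing forward as they close: fully open they stand 13 mm farther back than shut.
Start: joints at [-1.253, 0.286, 1.577, -0, 1.279, -0.15], TCP at [0.304, -0.602, 0.242] pointing down, gripper open.
Joint ranges: [-2.77, 2.77], [-0.9, 2.22], [0.21, 2.48], [-1.53, 4.67], [0.24, 2.81], [-2.84, 2.84]. Speed limits (rad/s): [2.79, 2.79, 3.14, 3.14, 3.14, 3.14].

### API

Orientations are given as a unit quaternion [x, y, z, w].
In Python, from cell import monitor, read_camera, robot gives the robot as it stands.
- The arm moves only by the shell command python3 -m pendant 'ROWS' [OPENING] [FORCE]. ROWS is text: rows parted by semicolons, each of 4 numbers parted by spaces: the shift along the tool's x, y, z in units of 12 cm (1.0 is 12 cm), then the turn about the tool's x in units of 0.1 rad (1.0 is 0.1 rad). In form: dx dy dz yaw; .... A call has 1 to 20 rows; each row shifts and turns the commanded pose from where the row before left it, along the tool's axes as they then stand; what a row does not reach is not made up. A row lasts 1/10 s, in which the tool goes at most 50 mm and 8.59 degrees, less where a joint would pass 70% of its speed; a pose out of reach is approached as far as the arm can. A call with a number of a shift or a turn outside -1 to 1 is refused whole. A call with a gripper value outside its range is refused whole. OPENING is the closure, from 0 (fully open) to 1 (shut), set as the call begins (- or left out, the last holds). The fingers move at their own pace and stop on an object; FORCE is the grip in N (left out, the last holds). Time passes only in rows, so rows that do not move let the fingers close. It gives the time, the measured TCP pose, the force and the opening at its end, in the units of the state.
- monitor.observe(): the state, without advancing time (a new reading comes with each control period).
- read_camera(name): name is "scene" or "top" or "wrist"; returns a dict with "color" (420x560x3 uint8, red, green, blue), "intrinsics" (3x3 intrinsics, pixels), "eye" and "rotation" of the camera in the world. Camera axes: x right, y up, looking along -z (the intrinsics and any distortion apply to the point x, -y, -z); pixel columns grow to the right and rows downward; lengths in m; the calibration is good to about 2 mm. A picture is of the moment at which its call begins. There is no depth.
- robot.hand_in(): hands the job in, once; it reports no verdict.
The state is a dict: "time_s": time; "qpos": joint angles; "joint_velocities": joint speeds; "effort": joint torques, N m; "ee_pos": TCP position; "ee_rot": TCP orientation; "contact_force": force on the tool from outside, world axes, zero at the start; "wrist_torque": the same for the moment, N m; "opening": finger opening in m.
Only numpy, scipy, OpenCV 4.12 (cv2) and the standard library are available. Lean on these libraries where they do the work, as an engineer would, in place of code of your own. Each camera call takes 0.05 s, during which the arm holds its last target.

### The job

Draw the sliding fence of the wooden stacking stand back to make room, then stack all the white lidded boxes on the worktop flat in one square column in the stand, lengthwise between fence and end stop, close to the end stop and in line with the stand. Once they are all stacked, slide the fence by its grip until it holds the column tight against the end stop, without ramming it, then back it off by about half a centimetre so that the boxes stand free, and let go. Leave the timer, the tube and the jars where they are.

Things in the scene. Friction and masses are not known exactly. Their poses are not given: they have to be found in the camera images.
- stand: Fixed wooden stand on the worktop: a board 90 mm (x) x 310 mm (y) x 12 mm thick. Origin on its underside, 35 mm to the +y side of the middle of its length; y runs along the length, and the fence slides along it towards -y; x across. On it stand the end stop (at the -y end) and the sliding fence.
- bed (a point): Point on the top face of the board (12 mm above the worktop), on its centre line, where the column roughly goes; axes as the stand's. The column's centre line belongs on this centre line in x.
- stop_face (a point): Middle of the working face of the end stop, on the stand's centre line, 50 mm above the worktop; axes as the stand's, the face looks to +y. The end stop is a fixed upright wooden block 70 mm wide, 18 mm thick, its top 87 mm above the worktop. Its place along the board differs from start to start. A box (90 mm long) flush against it has its centre 45 mm to the +y side of this point.
- fence_face (a point): Middle of the fence's working face, 50 mm above the worktop, on the stand's centre line; axes as the stand's, the face looks to -y, towards the end stop. The fence is an upright plate 70 mm wide, 10 mm thick, its top 88 mm above the worktop, on a low foot (top at 22 mm) that runs back to +y under its grip.
- fence_grip (a point): Point on the axis of the fence's upright brown wooden grip, 95 mm to the +y side of the fence's working face, 85 mm above the worktop. The grip is a post 24 mm in x, 20 mm in y, its top 101 mm above the worktop, free from 22 mm up. Axes as the stand's. Pinch it across x from above and slide it along y.
- fence (a joint): Travel of the fence in m: 0 = drawn fully back (to +y), up to 0.13 towards the end stop (-y). It runs with about 2.5 N of friction and stays where it is left. At 0 the room between fence and end stop is 135 to 165 mm.
- box_1_centre (a point): Closed storage box with a white body and a flat brown wooden lid, 60 x 90 x 32 mm (x, y, z), 0.12 kg give or take 30 %, lid fixed. The point is its centre, 16 mm above its underside; its x axis runs across the 60 mm width (grip it there), y along the 90 mm length, z up. May be absent.
- box_2_centre (a point): Closed storage box with a white body and a flat brown wooden lid, 60 x 90 x 37 mm (x, y, z), 0.12 kg give or take 30 %, lid fixed. The point is its centre, 18.5 mm above its underside; its x axis runs across the 60 mm width (grip it there), y along the 90 mm length, z up. May be absent.
- box_3_centre (a point): Closed storage box with a white body and a flat brown wooden lid, 60 x 90 x 42 mm (x, y, z), 0.12 kg give or take 30 %, lid fixed. The point is its centre, 21 mm above its underside; its x axis runs across the 60 mm width (grip it there), y along the 90 mm length, z up. May be absent.
- box_4_centre (a point): Closed storage box with a white body and a flat brown wooden lid, 60 x 90 x 48 mm (x, y, z), 0.12 kg give or take 30 %, lid fixed. The point is its centre, 24 mm above its underside; its x axis runs across the 60 mm width (grip it there), y along the 90 mm length, z up. May be absent.
- timer: Bystander: red and white round kitchen timer, 62 mm across, 50 mm high, loose; origin at its underside.
- tube: Bystander: tube lying on the worktop, 45 x 146 x 30 mm, loose; origin at its underside.
- orange_jar: Bystander: jar with an orange lid, 62 mm across, 110 mm high, loose; origin at its underside.
- spice_jar: Bystander: spice jar with a dark lid, 41 mm across, 105 mm high, loose; origin at its underside.
There are look-alikes about, which are no part of the job. Leave any blue look-alike of the part that bears box_3_centre alone.

How it is judged:
By the outcome, as a careful person would: the job done as asked, in the order asked, and still so for the second after the job is handed in, with the robot touching nothing.
Of box_1, box_2, box_3, box_4 only 3 to 4 are there at a start; the rules pass over those that are not, and their reading is None.
At some moment in a run one of box_1, box_2, box_3, box_4 may be knocked a few centimetres aside while the robot is not near it.
Once in a run the grip may slacken for a moment while it holds something.
It also fails if it takes over 210 s, if anything falls off the work surface, if the arm or the gripper's body presses on something with over 40 N, if the wrist force passes 120 N, or if a joint passes its speed limit or range.

## Working session

There is one attempt and no reset: what is moved stays moved. The work goes in short steps, Python scripts to look and compute and a shell command to move; the robot and the scene stay as the last step left them, time stands still between calls to the robot, and variables do not carry over. Pictures are saved under pics/ and viewed, and the job is handed in when it is done.

```bash
ls; mkdir -p pics; python3 - <<'E'
from cell import monitor, read_camera, robot
import cv2
s=monitor.observe(); print(s)
for n in ["scene","top","wrist"]:
    c=read_camera(n); cv2.imwrite(f"pics/{n}0.png",c["color"][:,:,::-1]); print(n,c["intrinsics"].tolist(),c["eye"],c["rotation"],[k for k in c])
E
```

```text
pics
{'time_s': 0.0, 'qpos': array([-1.25299145e+00,  2.87165412e-01,  1.57819013e+00,  2.19402487e-05,
        1.27859346e+00, -1.49995728e-01]), 'joint_velocities': array([ 7.16467916e-05, -1.14169935e-03, -5.12996962e-04,  1.39192498e-03,
        2.74102131e-04, -1.35209642e-03]), 'effort': array([-4.98573063e-04, -4.05987525e+01, -2.92623872e+01, -1.84752057e-04,
        5.89601143e-03,  1.15976562e-06]), 'ee_pos': array([ 0.30420685, -0.60185291,  0.24094021]), 'ee_rot': array([-0.68778975, -0.16471702,  0.68791459, -0.16305544]), 'contact_force': array([-0.55845331, -0.3868403 ,  0.79369827]), 'wrist_torque': array([0.01161182, 0.0083724 , 0.03767912]), 'opening': 0.08514008089476276}
scene [[478.8682516044114, 0.0, 283.5130563244851], [0.0, 478.8682516044114, 209.45774888750157], [0.0, 0.0, 1.0]] [0.04087468 0.81067826 1.25512605] [-0.09674705  0.32145862  0.90028585 -0.27710964] ['color', 'intrinsics', 'eye', 'rotation']
top [[413.2779297670884, 0.0, 277.39283618216956], [0.0, 413.2779297670884, 206.44233623037852], [0.0, 0.0, 1.0]] [0.51622482 0.01114691 1.13164411] [ 0.00235136 -0.00984945 -0.69677425  0.71721901] ['color', 'intrinsics', 'eye', 'rotation']
wrist [[309.667833627402, 0.0, 280.26245424550063], [0.0, 309.667833627402, 210.3860897366703], [0.0, 0.0, 1.0]] [ 0.36425445 -0.5720391   0.3734289 ] [-0.11414235  0.07119514 -0.51938739  0.84388359] ['color', 'intrinsics', 'eye', 'rotation']
```

View pics/scene0.png

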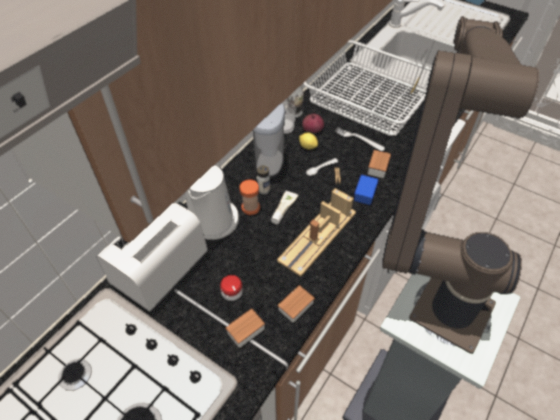

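View pics/top0.png

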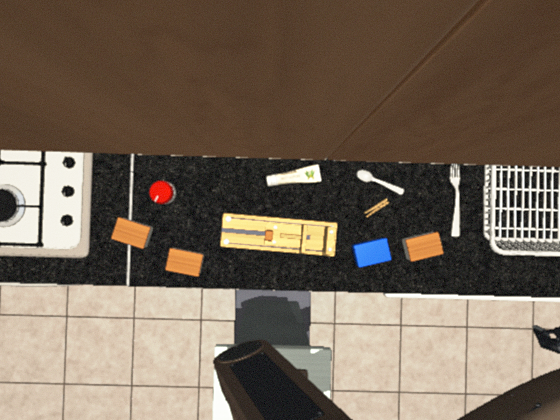

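View pics/wrist0.png

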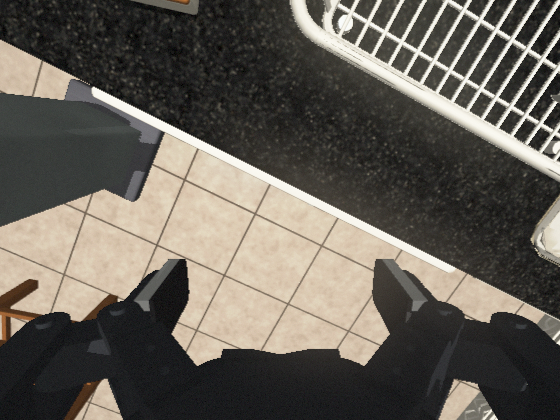

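```bash
cat > h.py <<'E'
from cell import monitor, read_camera, robot
import cv2, numpy as np
from scipy.spatial.transform import Rotation as R
F=np.diag([1.,-1,-1])
def rm(c):
    r=np.asarray(c["rotation"]); return r if r.shape==(3,3) else R.from_quat(r).as_matrix()
def proj(c,P):
    P=np.atleast_2d(np.asarray(P,float)); q=(P-c["eye"])@rm(c)@F
    uv=q@c["intrinsics"].T; return uv[:,:2]/uv[:,2:]
def back(c,uv,z):
    uv=np.atleast_2d(np.asarray(uv,float)); d=np.c_[uv,np.ones(len(uv))]@np.linalg.inv(c["intrinsics"]).T@F@rm(c).T
    t=(np.broadcast_to(z,len(uv))-c["eye"][2])/d[:,2]; return c["eye"]+d*t[:,None]
def crop(c,u0,v0,u1,v1,k,name,pts=None):
    im=c["color"][v0:v1,u0:u1,::-1]; im=cv2.resize(im,None,fx=k,fy=k,interpolation=cv2.INTER_CUBIC)
    if pts is not None:
        for p in pts: cv2.circle(im,(int((p[0]-u0+.5)*k),int((p[1]-v0+.5)*k)),2,(255,0,255),-1)
    for u in range((u0//10+1)*10,u1,10): cv2.putText(im,str(u),(int((u-u0+.5)*k)-8,8),0,.3,(0,255,0),1); cv2.line(im,(int((u-u0+.5)*k),10),(int((u-u0+.5)*k),14),(0,255,0),1)
    for v in range((v0//10+1)*10,v1,10): cv2.putText(im,str(v),(0,int((v-v0+.5)*k)+3),0,.3,(0,255,0),1)
    cv2.imwrite("pics/"+name,im)
def tool():
    s=monitor.observe(); return s["ee_pos"],R.from_quat(s["ee_rot"]).as_matrix(),s
E
python3 - <<'E'
from h import *
c=read_camera("top"); crop(c,210,205,350,265,5.6,"t1.png"); 
crop(c,100,180,215,285,5.5,"t2.png");crop(c,345,220,455,275,7,"t3.png")
s=read_camera("scene"); crop(s,270,180,370,280,6,"s1.png"); crop(s,215,270,325,355,6,"s2.png"); crop(s,340,140,410,210,7,"s3.png")
print(back(c,[[131,232],[185,262],[423,246],[268,235],[455,170]],0))
p,M,st=tool(); print(M)
E
```

```text
[[ 0.45471585  0.39625819  0.        ]
 [ 0.37721637  0.24682582  0.        ]
 [ 0.43897004 -0.40321583  0.        ]
 [ 0.4570997   0.02285657  0.        ]
 [ 0.65052263 -0.48694707  0.        ]]
[[-3.38068122e-04  4.50885377e-01 -8.92581796e-01]
 [ 1.08105474e-03 -8.92581160e-01 -4.50885466e-01]
 [-9.99999359e-01 -1.11735978e-03 -1.85678536e-04]]
```

View pics/t1.png

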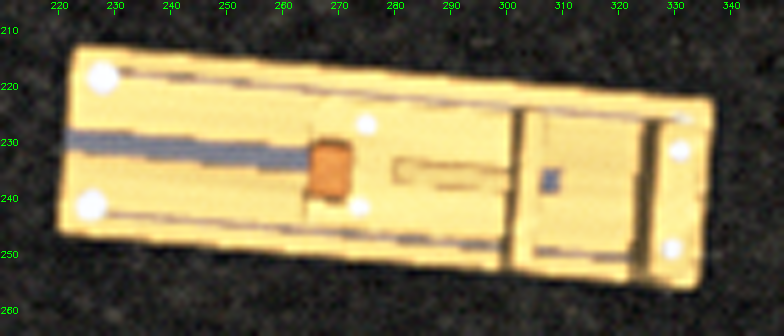

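View pics/t2.png

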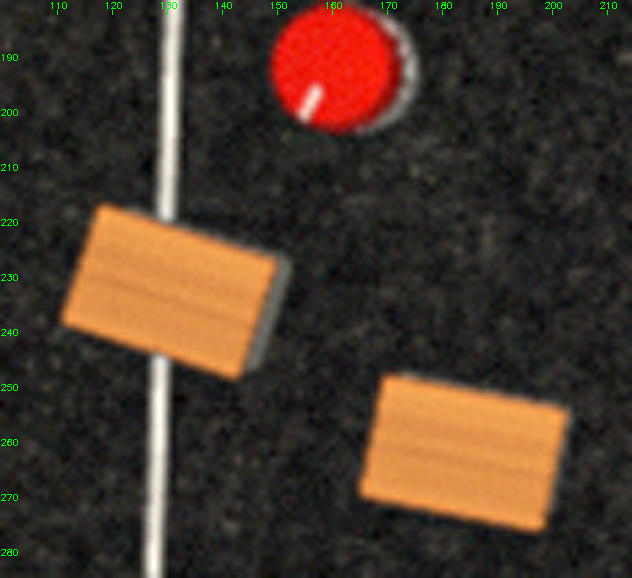

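View pics/t3.png

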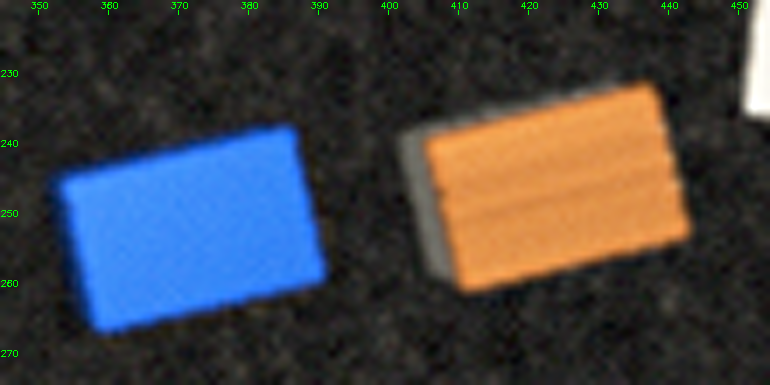

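View pics/s1.png

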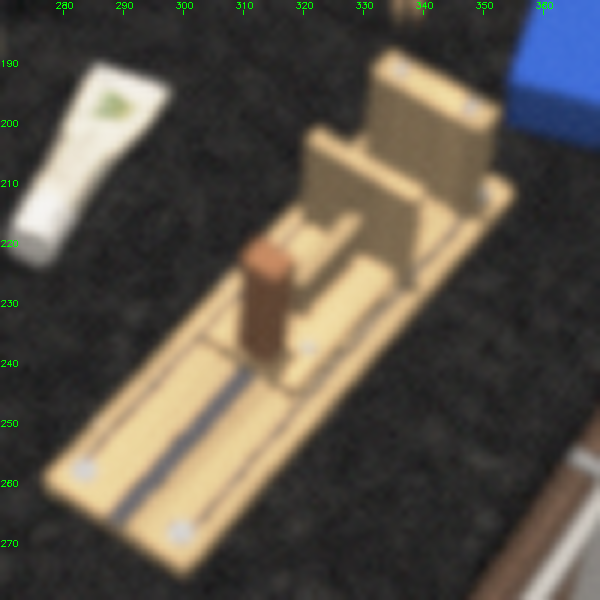

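View pics/s2.png

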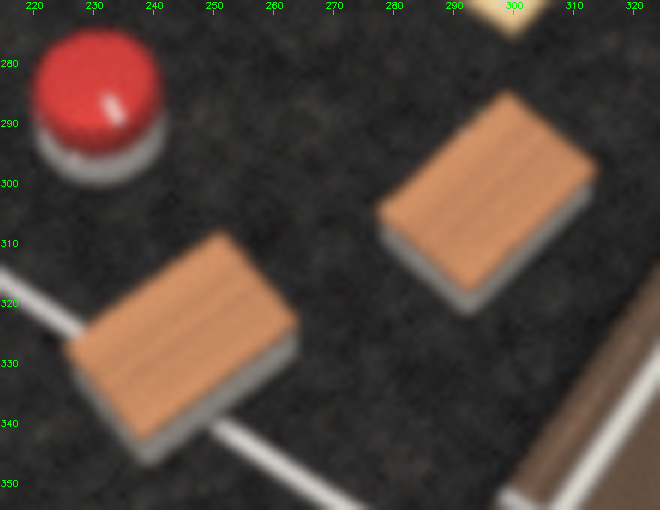

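View pics/s3.png

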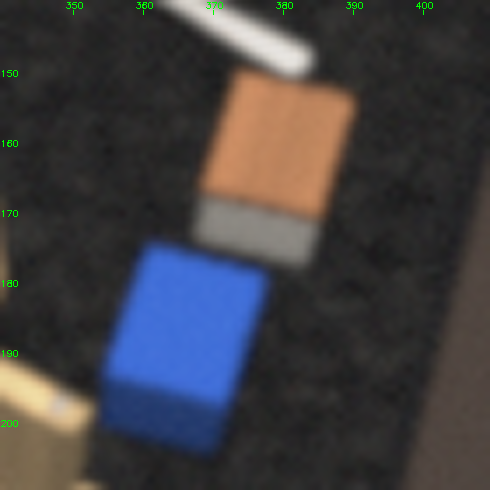

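```bash
cat > fit.py <<'E'
from h import *
from scipy.optimize import least_squares
HS=[.032,.037,.042,.048]
def corners(x,y,a,z,w=.06,l=.09):
    ex=np.array([np.cos(a),np.sin(a)]);ey=np.array([-np.sin(a),np.cos(a)])
    return np.array([[*(np.array([x,y])+sx*w/2*ex+sy*l/2*ey),z] for sx,sy in [(1,1),(1,-1),(-1,-1),(-1,1)]])
def fitbox(obs,zs,w=.06,l=.09):
    # obs: list of (cam, 4 px any cyclic order)
    out=[]
    for z in zs:
        best=None
        c0,p0=obs[0]; g=back(c0,p0,z)[:,:2]; m=g.mean(0)
        for a0 in np.arange(-1.5,1.6,.25):
            def f(v):
                r=[]
                for c,p in obs:
                    q=proj(c,corners(*v,z,w,l)); D=np.linalg.norm(q[:,None]-np.asarray(p)[None],axis=2); j=D.argmin(1); r+=list((q-np.asarray(p)[j]).ravel())
                return r
            s=least_squares(f,[*m,a0])
            if best is None or s.cost<best.cost: best=s
        out.append((z,np.sqrt(2*best.cost/len(best.fun)),best.x))
    return out
E
python3 - <<'E'
from fit import *
T=read_camera("top");S=read_camera("scene")
def px(p,u0,v0,k): return np.array(p)/k+[u0,v0]-.5
A=px([(102,204),(278,260),(240,379),(62,323)],100,180,5.5);B=px([(384,374),(569,408),(544,531),(360,496)],100,180,5.5)
C=px([(427,140),(654,83),(691,236),(464,292)],345,220,7)
As=px([(64,346),(218,231),(299,320),(143,441)],215,270,6);Bs=px([(377,211),(507,91),(598,168),(467,293)],215,270,6);Cs=px([(236,68),(357,94),(321,219),(199,190)],340,140,7)
for n,t,s in [("A",A,As),("B",B,Bs),("C",C,Cs)]:
    print(n)
    for r in fitbox([(T,t),(S,s)],HS): print(r)
# stand outline at z=.012
St=px([(78,45),(714,97),(694,290),(57,236)],210,205,5.6)
print(back(T,St,.012))
for r in fitbox([(T,St)],[.012],.09,.31): print(r)
print("grip",back(T,px([(330,170)],210,205,5.6),.101),back(S,px([(268,257)],270,180,6),.101))
print("fence top",back(T,px([(524,107),(508,271)],210,205,5.6),.088), back(S,px([(315,128),(424,190)],270,180,6),.088))
print("stop top",back(T,px([(662,118),(641,275)],210,205,5.6),.087), back(S,px([(378,70),(484,125)],270,180,6),.087))
E
```

```text
A
(0.032, np.float64(0.6689074572894844), array([ 0.45485103,  0.38426441, -0.273029  ]))
(0.037, np.float64(0.40148800069967217), array([ 0.45431432,  0.38412279, -0.27276782]))
(0.042, np.float64(0.6246880559961934), array([ 0.45378189,  0.3839741 , -0.27250302]))
(0.048, np.float64(1.1669157292700816), array([ 0.45314872,  0.3837862 , -0.27218044]))
B
(0.032, np.float64(0.4816492621427894), array([ 0.38049747,  0.24206603, -0.16754645]))
(0.037, np.float64(0.6385395166922461), array([ 0.38030055,  0.24238047, -0.16726443]))
(0.042, np.float64(1.0238290050662724), array([ 0.38010788,  0.24268801, -0.1669791 ]))
(0.048, np.float64(1.5635738122502911), array([ 0.37988237,  0.24304781, -0.16663231]))
C
(0.032, np.float64(0.9134669955700139), array([ 0.44046046, -0.39732071,  0.26934216]))
(0.037, np.float64(0.6809478111219492), array([ 0.44027304, -0.39484555,  0.26944995]))
(0.042, np.float64(0.5518049952442643), array([ 0.44008865, -0.39237461,  0.26955878]))
(0.048, np.float64(0.63155799816025), array([ 0.43987143, -0.38941509,  0.26969076]))
[[ 0.51500245  0.14501028  0.012     ]
 [ 0.49870504 -0.16326054  0.012     ]
 [ 0.40517191 -0.15603499  0.012     ]
 [ 0.42263619  0.15226156  0.012     ]]
(0.012, np.float64(0.529792670412783), array([ 0.46037463, -0.00550616, -0.05655985]))
grip [[0.46276213 0.02075498 0.101     ]] [[0.46035975 0.01743511 0.101     ]]
fence top [[ 0.49293291 -0.06574278  0.088     ]
 [ 0.41892484 -0.06058265  0.088     ]] [[ 0.49019528 -0.07940972  0.088     ]
 [ 0.42101413 -0.07518615  0.088     ]]
stop top [[ 0.48972777 -0.12831022  0.087     ]
 [ 0.41869933 -0.12071944  0.087     ]] [[ 0.48375274 -0.13471407  0.087     ]
 [ 0.41717478 -0.13283857  0.087     ]]
```

```bash
cat >> h.py <<'E'
def go(target,ang=None):
    p,M,s=tool(); a=np.arctan2(M[1,1],M[0,1])
    if ang is not None:
        print("ang now %.4f yaw units %.3f"%(a,-(ang-a)/.1))
        a=ang
    u=np.array([np.cos(a),np.sin(a),0]); X=np.array([0,0,-1.]); Mx=np.c_[X,u,np.cross(X,u)]
    d=Mx.T@(np.asarray(target)-p); print("pos",p.round(4),"tilt",M[2,0].round(5),"shift units",(d/.12).round(3),"F",s["contact_force"].round(1),"open",round(s["opening"],4),"t",s["time_s"],"q",s["qpos"].round(2))
E
python3 -m pendant '0 0 0 -1;0 0 0 -1;0 0 0 -1;0 0 0 -1;0 0 0 -1;0 0 0 -1;0 0 0 -1;0 0 0 -1;0 0 0 -1;0 0 0 -1;0 0 0 -0.465;0 0 0 0' 
python3 -c "
from h import *
go([.46,.02,.24],-.0566)"
```

```text
time_s: 1.55
ee_pos: [0.3044, -0.6024, 0.2423]
ee_rot: [0.514, 0.486, -0.514, 0.486]
contact_force: [-0.9, -0.3, 1.1]
opening: 0.0856
ang now -0.0566 yaw units -0.000
pos [ 0.3044 -0.6024  0.2423] tilt -1.0 shift units [ 0.019  1.001 -5.252] F [-0.9 -0.3  1.1] open 0.0856 t 1.55 q [-1.25  0.29  1.58 -0.    1.28 -1.2 ]
```

```bash
python3 -m pendant '0 0.3 -0.4 0;0 0.3 -0.4 0;0 0.4 -0.4 0;0 0 -0.4 0;0 0 0 0'
python3 -c "
from h import *
go([.46,.02,.24],-.0566)
c=read_camera('wrist'); print(c['eye'],rm(c).round(2)); cv2.imwrite('pics/w1.png',c['color'][:,:,::-1])"
```

```text
time_s: 2.05
ee_pos: [0.4098, -0.4389, 0.2406]
ee_rot: [0.514, 0.489, -0.512, 0.485]
contact_force: [-1.0, -0.6, -0.2]
opening: 0.0851
ang now -0.0523 yaw units 0.043
pos [ 0.4098 -0.4389  0.2406] tilt -0.99999 shift units [ 0.005  0.202 -3.842] F [-1.  -0.6 -0.2] open 0.0851 t 2.05 q [-0.99  0.13  1.76  0.    1.25 -0.94]
[ 0.41304734 -0.37237567  0.3733264 ] [[ 1.    0.05  0.02]
 [-0.05  0.96  0.26]
 [-0.   -0.26  0.96]]
```

View pics/w1.png

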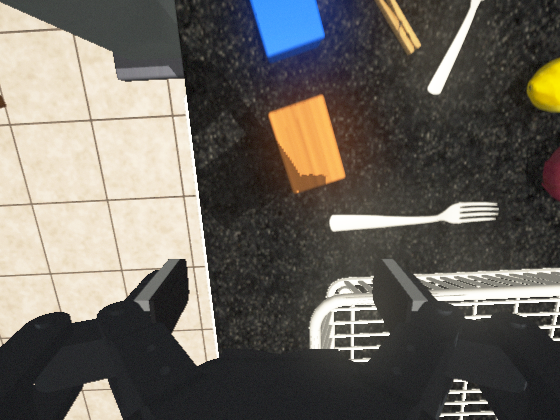

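```bash
python3 -c "
from fit import *
c=read_camera('wrist'); crop(c,250,80,370,210,4.5,'w1c.png')"
```

```text
(no output)
```

View pics/w1c.png

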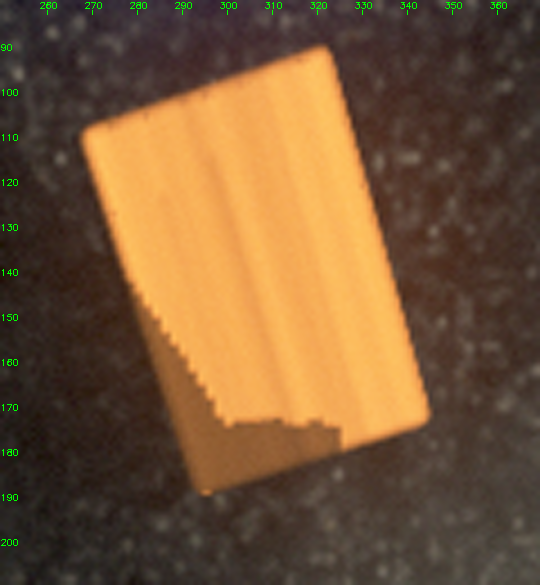

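```bash
python3 -c "
from fit import *
c=read_camera('wrist'); T=read_camera('top');S=read_camera('scene')
def px(p,u0,v0,k): return np.array(p)/k+[u0,v0]-.5
W=px([(81,127),(330,44),(430,418),(198,494)],250,80,4.5)
C=px([(427,140),(654,83),(691,236),(464,292)],345,220,7)
Cs=px([(236,68),(357,94),(321,219),(199,190)],340,140,7)
for o in ([(c,W)],[(c,W),(T,C)],[(c,W),(T,C),(S,Cs)]):
  for r in fitbox(o,HS): print(r)
p,M,s=tool(); print(p)
"
```

```text
(0.032, np.float64(0.4856410804846549), array([ 0.44106268, -0.39586539,  0.25668329]))
(0.037, np.float64(0.2705195596187618), array([ 0.44065217, -0.39568527,  0.25685386]))
(0.042, np.float64(0.7004046479328682), array([ 0.4402418 , -0.39550749,  0.25702867]))
(0.048, np.float64(1.353708753173995), array([ 0.43974956, -0.39529739,  0.25724421]))
(0.032, np.float64(0.40065686579944576), array([ 0.4409733 , -0.39577058,  0.25817087]))
(0.037, np.float64(0.4789810137006007), array([ 0.44066536, -0.39537514,  0.25842267]))
(0.042, np.float64(0.8974217562450588), array([ 0.44035392, -0.39498974,  0.25868149]))
(0.048, np.float64(1.488448544460433), array([ 0.43997558, -0.39454072,  0.25900167]))
(0.032, np.float64(0.84599275674832), array([ 0.44093451, -0.39611226,  0.25898996]))
(0.037, np.float64(0.6065244144887689), array([ 0.44058741, -0.39554841,  0.25922553]))
(0.042, np.float64(0.7950889379658099), array([ 0.44023915, -0.39500186,  0.259469  ]))
(0.048, np.float64(1.3414613844561636), array([ 0.43981963, -0.39436897,  0.25977197]))
[ 0.4085781  -0.44622092  0.24297262]
```

```bash
python3 -c "
from h import *
go([.46,-.05,.24],-.0566)"
```

```text
ang now -0.0582 yaw units -0.016
pos [ 0.4086 -0.4462  0.243 ] tilt -1.0 shift units [ 0.025  0.241 -3.321] F [-1.4  0.1 -0.6] open 0.0856 t 2.3 q [-1.    0.13  1.76 -0.    1.25 -0.94]
```

```bash
python3 -m pendant '0 0.04 -0.4 0;0 0.04 -0.4 0;0 0.04 -0.4 0;0 0.04 -0.4 0;0 0.04 -0.4 0;0 0.04 -0.4 0;0 0 -0.4 0;0 0 -0.4 0;0 0 -0.12 0;0 0 0 0;0 0 0 0;0 0 0 0'
python3 -c "
from h import *
go([.46,-.02,.24],-.0566)
c=read_camera('wrist'); cv2.imwrite('pics/w2.png',c['color'][:,:,::-1])"
```

```text
time_s: 3.5
ee_pos: [0.4604, -0.0502, 0.2425]
ee_rot: [-0.514, -0.485, 0.515, -0.485]
contact_force: [1.1, 0.1, -0.3]
opening: 0.0856
ang now -0.0588 yaw units -0.022
pos [ 0.4604 -0.0502  0.2425] tilt -1.0 shift units [ 0.021 -0.018 -0.251] F [ 1.1  0.1 -0.3] open 0.0856 t 3.5 q [-0.33 -0.2   2.08 -0.    1.26 -0.27]
```

View pics/w2.png

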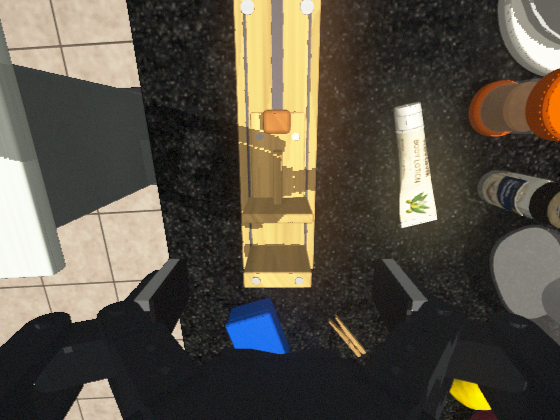

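```bash
python3 -c "
from h import *
c=read_camera('wrist'); crop(c,225,95,335,170,7,'w2a.png');crop(c,230,190,330,295,5.5,'w2b.png');print(c['eye'],rm(c).round(3))"
```

```text
[0.4638055  0.01712592 0.37477275] [[ 0.998  0.058  0.015]
 [-0.06   0.962  0.268]
 [ 0.001 -0.268  0.963]]
```

View pics/w2a.png

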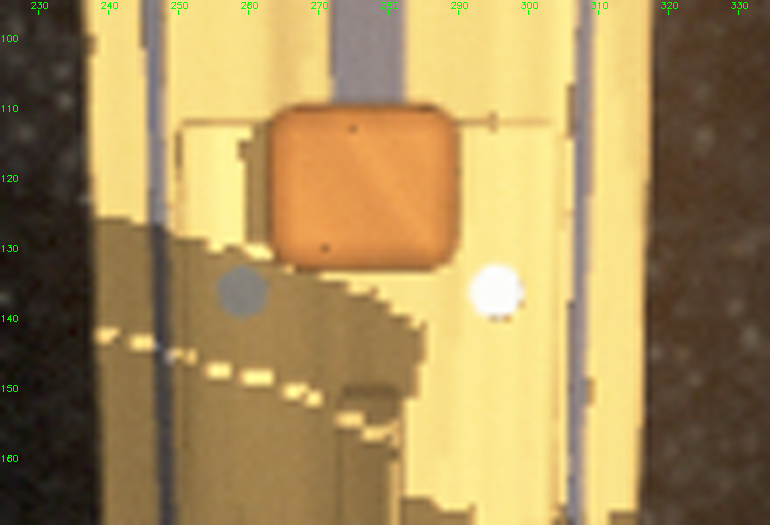

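View pics/w2b.png

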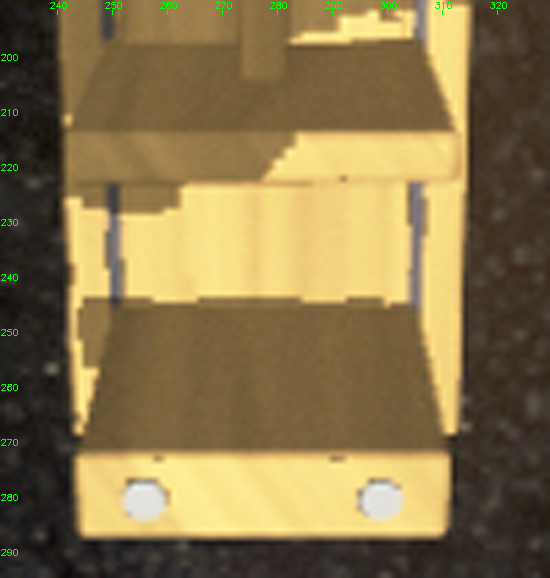

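```bash
python3 -c "
from h import *
c=read_camera('wrist')
b=lambda uv,z:print(back(c,np.array(uv)-0.0,z).round(4).tolist())
b([[276.3,121.3],[263,121],[290,121]],.101)
b([[242,222.7],[312.5,222.7],[242,213.5],[312.5,213.5]],.088)
b([[243.3,271.7],[310.5,271.7],[243.5,286.8],[310.5,286.8]],.087)
b([[237.5,110],[317,110],[244,268],[313,268]],.012)
b([[250,112],[303,112]],.022)
b([[250,244.5],[304.5,244.5]],.012)
go([.46,.02,.24],-.0566)
"
```

```text
[[0.4607, 0.0199, 0.101], [0.4495, 0.0208, 0.101], [0.4724, 0.0194, 0.101]]
[[0.4214, -0.0725, 0.088], [0.4898, -0.0766, 0.088], [0.4222, -0.0633, 0.088], [0.49, -0.0673, 0.088]]
[[0.4177, -0.1252, 0.087], [0.4861, -0.1293, 0.087], [0.4163, -0.1423, 0.087], [0.4856, -0.1465, 0.087]]
[[0.4173, 0.0354, 0.012], [0.5058, 0.0301, 0.012], [0.4071, -0.1572, 0.012], [0.4954, -0.1625, 0.012]]
[[0.432, 0.032, 0.022], [0.4894, 0.0286, 0.022]]
[[0.4175, -0.1255, 0.012], [0.4857, -0.1296, 0.012]]
ang now -0.0587 yaw units -0.021
pos [ 0.4602 -0.0498  0.2423] tilt -1.0 shift units [ 0.019 -0.034 -0.581] F [-0.4 -0.2  0.4] open 0.0854 t 3.65 q [-0.33 -0.2   2.08 -0.    1.26 -0.27]
```

```bash
python3 -c "
from h import *
go([.4607,.0199,.08])"
```

```text
pos [ 0.4602 -0.0498  0.2423] tilt -1.0 shift units [ 1.353 -0.03  -0.58 ] F [-0.4 -0.2  0.4] open 0.0854 t 3.65 q [-0.33 -0.2   2.08 -0.    1.26 -0.27]
```

```bash
python3 -m pendant '0 -0.03 -0.29 0;0 0 -0.29 0;0 0 0 0;0 0 0 0;0.3 0 0 0;0.3 0 0 0;0.3 0 0 0;0.3 0 0 0;0.15 0 0 0;0 0 0 0;0 0 0 0'
python3 -c "
from h import *
go([.4607,.0199,.08],-.059)
c=read_camera('wrist'); cv2.imwrite('pics/w3.png',c['color'][:,:,::-1])"
```

```text
time_s: 4.75
ee_pos: [0.4609, 0.0201, 0.0807]
ee_rot: [-0.514, -0.485, 0.514, -0.485]
contact_force: [1.1, 0.2, 0.8]
opening: 0.0855
ang now -0.0580 yaw units 0.010
pos [0.4609 0.0201 0.0807] tilt -1.0 shift units [ 0.006 -0.001  0.002] F [1.1 0.2 0.8] open 0.0855 t 4.75 q [-0.18  0.02  2.21 -0.    0.92 -0.12]
```

View pics/w3.png

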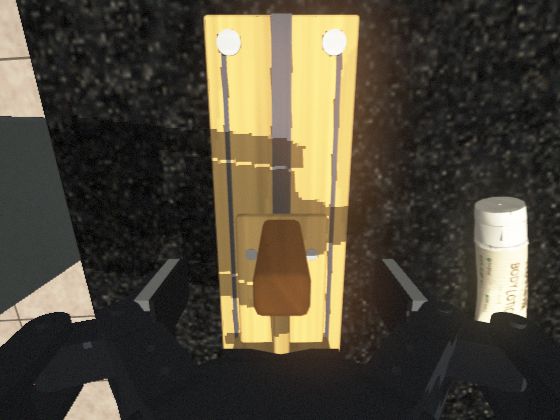

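Grip post sits centred (u≈282, v≈290) between the open pads (u≈178 and 385). Close and draw back gently.

```bash
python3 -m pendant '0 0 0 0;0 0 0 0;0 0 0 0;0 0 0 0;0 0 0 0;0 0 0 0;0 0 0 0;0 0 0 0' 1 50
python3 -m pendant '0 0 -0.06 0;0 0 -0.06 0;0 0 -0.06 0;0 0 -0.06 0;0 0 0 0'
python3 -c "
from h import *
go([.4607,.0199,.08],-.059)"
```

```text
time_s: 5.6
ee_pos: [0.4612, 0.0211, 0.081]
ee_rot: [0.514, 0.485, -0.513, 0.486]
contact_force: [1.3, 1.0, 3.4]
opening: 0.0233
time_s: 6.1
ee_pos: [0.4629, 0.0511, 0.081]
ee_rot: [0.515, 0.485, -0.513, 0.486]
contact_force: [2.1, 1.3, 5.6]
opening: 0.0227
ang now -0.0560 yaw units 0.030
pos [0.4629 0.0511 0.081 ] tilt -1.0 shift units [ 0.008 -0.003  0.261] F [2.1 1.3 5.6] open 0.0227 t 6.1 q [-0.11  0.03  2.2   0.    0.92 -0.05]
```

```bash
python3 -m pendant '0 0 -0.08 0;0 0 -0.08 0;0 0 -0.08 0;0 0 -0.08 0;0 0 -0.08 0;0 0 0 0'
python3 -c "
from h import *
go([.4607,.0199,.08],-.059)"
```

```text
time_s: 6.7
ee_pos: [0.4656, 0.0994, 0.081]
ee_rot: [0.515, 0.486, -0.513, 0.486]
contact_force: [3.2, 2.7, 5.5]
opening: 0.0234
ang now -0.0559 yaw units 0.031
pos [0.4656 0.0994 0.081 ] tilt -1.0 shift units [ 0.008 -0.002  0.663] F [3.2 2.7 5.5] open 0.0234 t 6.7 q [-0.    0.05  2.17  0.    0.92  0.05]
```

```bash
python3 -m pendant '0 0 0 0;0 0 0 0;0 0 0 0;0 0 0 0;-0.3 0 0 0;-0.3 0 0 0;-0.3 0 0 0;-0.3 0 0 0;0 0 0 0;0 0 0 0' 0
python3 -c "
from h import *
go([.39,.16,.225],-.1675)"
```

```text
time_s: 7.7
ee_pos: [0.4649, 0.0976, 0.225]
ee_rot: [0.514, 0.485, -0.514, 0.486]
contact_force: [0.9, -0.4, -0.1]
opening: 0.0855
ang now -0.0568 yaw units 1.107
pos [0.4649 0.0976 0.225 ] tilt -1.0 shift units [-0.    -0.702 -0.408] F [ 0.9 -0.4 -0.1] open 0.0855 t 7.7 q [-0.01 -0.15  2.07  0.    1.22  0.05]
```

```bash
python3 -m pendant '0 0 0 0.6;0 0 0 0.5;0 -0.35 -0.2 0;0 -0.35 -0.2 0;0 0 0 0;0 0 0 0;0 0 0 0'
python3 -c "
from h import *
go([.39,.16,.225],-.1675)
c=read_camera('wrist'); cv2.imwrite('pics/w4.png',c['color'][:,:,::-1])
c=read_camera('top'); cv2.imwrite('pics/t4.png',c['color'][:,:,::-1])"
```

```text
time_s: 8.4
ee_pos: [0.3898, 0.1586, 0.2234]
ee_rot: [-0.539, -0.457, 0.54, -0.456]
contact_force: [0.4, -0.7, 0.1]
opening: 0.0856
ang now -0.1669 yaw units 0.006
pos [0.3898 0.1586 0.2234] tilt -1.0 shift units [-0.014 -0.    -0.011] F [ 0.4 -0.7  0.1] open 0.0856 t 8.4 q [ 0.14 -0.29  2.19 -0.    1.25  0.31]
```

View pics/w4.png

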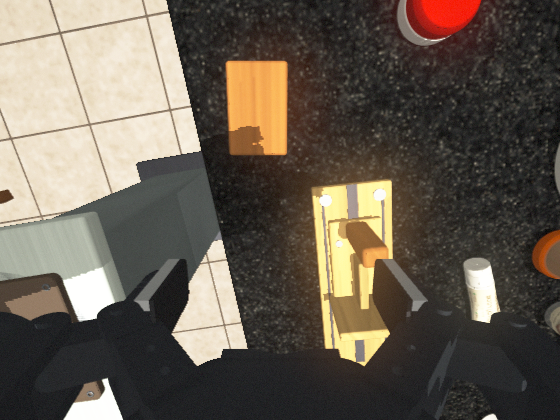

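View pics/t4.png

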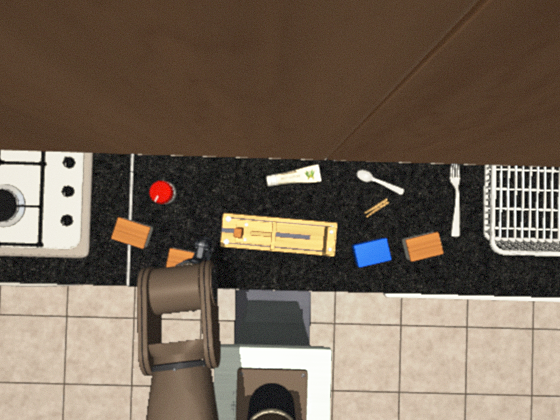

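```bash
cat >> fit.py <<'E'
def lid(c,near,win=60):
    h=cv2.cvtColor(c["color"],cv2.COLOR_RGB2HSV); m=cv2.inRange(h,(6,110,60),(19,255,255))
    m=cv2.morphologyEx(m,cv2.MORPH_OPEN,np.ones((3,3)))
    m=cv2.morphologyEx(m,cv2.MORPH_CLOSE,np.ones((5,5)))
    cs,_=cv2.findContours(m,cv2.RETR_EXTERNAL,cv2.CHAIN_APPROX_NONE)
    cs=[k for k in cs if cv2.contourArea(k)>150]
    k=min(cs,key=lambda k:np.linalg.norm(k.reshape(-1,2).mean(0)-near))
    hull=cv2.convexHull(k).reshape(-1,2).astype(float)
    # quad: lines fitted to the 4 sides of the contour
    pts=k.reshape(-1,2).astype(float); r=cv2.boxPoints(cv2.minAreaRect(k)); ctr=r.mean(0)
    L=[]
    for i in range(4):
        a,b=r[i],r[(i+1)%4]; d=(b-a)/np.linalg.norm(b-a); n=np.array([-d[1],d[0]]); n*=np.sign((a-ctr)@n)
        t=(pts-a)@d; s=(pts-a)@n; sel=(t>.12*np.linalg.norm(b-a))&(t<.88*np.linalg.norm(b-a))&(s>-4)
        q=pts[sel]; vx,vy,x0,y0=cv2.fitLine(q.astype(np.float32),cv2.DIST_HUBER,0,.01,.01).ravel()
        nn=np.array([-vy,vx]); nn*=np.sign(nn@n); L.append((nn,nn@np.array([x0,y0])+.5))
    return np.array([np.linalg.solve(np.array([L[i][0],L[(i+1)%4][0]]),[L[i][1],L[(i+1)%4][1]]) for i in range(4)])
E
python3 -c "
from fit import *
c=read_camera('wrist'); q=lid(c,(257,108)); print(q)
for r in fitbox([(c,q)],HS): print(r)
T=read_camera('top'); q=lid(T,(131,232)); print(q)
S=read_camera('scene');s=lid(S,(245,328)); print(s)
for r in fitbox([(T,q),(S,s)],HS): print(r)
"
```

```text
[[311.41562   46.526287]
 [313.6732   156.68773 ]
 [227.76077  154.00159 ]
 [223.96677   70.791466]]
(0.032, np.float64(10.826747456564643), array([ 0.39313048,  0.241549  , -0.10165394]))
(0.037, np.float64(10.522934877766522), array([ 0.39324165,  0.2411778 , -0.10159296]))
(0.042, np.float64(10.23964735478533), array([ 0.3933524 ,  0.24080373, -0.10153054]))
(0.048, np.float64(9.93414858470114), array([ 0.3934847 ,  0.24035086, -0.10145227]))
[[117.042496 215.8681  ]
 [150.53745  226.91498 ]
 [143.09398  249.16074 ]
 [109.25048  238.64787 ]]
[[250.936   307.0152 ]
 [264.95822 322.88663]
 [238.00603 342.55576]
 [225.0079  326.9819 ]]
(0.032, np.float64(1.0770134835097256), array([ 0.45480786,  0.38455259, -0.27959302]))
(0.037, np.float64(0.7036636978379912), array([ 0.45427034,  0.38441167, -0.27934178]))
(0.042, np.float64(0.5855962425254162), array([ 0.4537371 ,  0.3842637 , -0.27908705]))
(0.048, np.float64(0.9237312555338129), array([ 0.45310294,  0.38407665, -0.27877674]))
```

```bash
python3 -c "
from fit import *
c=read_camera('wrist'); crop(c,215,50,300,165,5,'w4c.png')"
```

```text
(no output)
```

View pics/w4c.png

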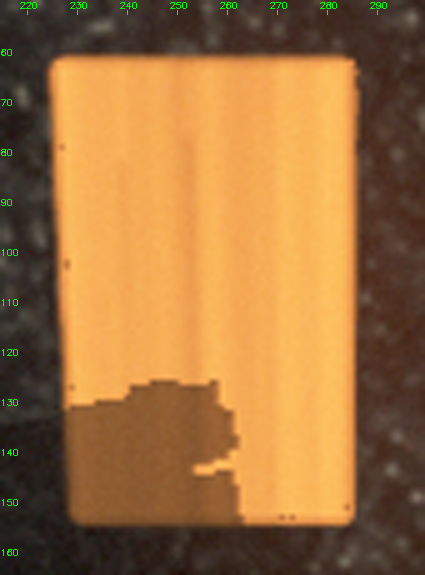

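```bash
cat >> fit.py <<'E'
def px(p,u0,v0,k): return np.array(p,float)/k+[u0,v0]-.5
E
python3 -c "
from fit import *
c=read_camera('wrist'); q=px([(49,57),(357,57),(355,524),(70,524)],215,50,5)
rs=fitbox([(c,q)],HS)
for r in rs: print(r)
x,y,a=rs[0][2]; go([x,y,.10],a)
"
```

```text
(0.032, np.float64(0.6420316659231494), array([ 0.37993238,  0.24301208, -0.16810947]))
(0.037, np.float64(1.2611779108539793), array([ 0.3802381 ,  0.24261535, -0.16823046]))
(0.042, np.float64(1.8999075252265456), array([ 0.38054331,  0.24221579, -0.16835531]))
(0.048, np.float64(2.6934754230687226), array([ 0.38090883,  0.24173237, -0.16851047]))
ang now -0.1674 yaw units 0.007
pos [0.3902 0.1587 0.2243] tilt -1.0 shift units [ 1.036 -0.202 -0.679] F [-0.7 -0.   0.6] open 0.085 t 8.75 q [ 0.14 -0.29  2.19 -0.    1.25  0.31]
```

```bash
python3 -m pendant '0 -0.1 -0.34 0;0 -0.1 -0.34 0;0 0 0 0;0 0 0 0;0.34 0 0 0;0.34 0 0 0;0.34 0 0 0;0 0 0 0;0 0 0 0'
python3 -c "
from h import *
go([.380,.2430,.016],-.168)"
```

```text
time_s: 9.65
ee_pos: [0.3799, 0.2426, 0.1022]
ee_rot: [-0.54, -0.456, 0.541, -0.456]
contact_force: [0.2, -0.3, 0.0]
opening: 0.085
ang now -0.1680 yaw units 0.000
pos [0.3799 0.2426 0.1022] tilt -1.0 shift units [ 0.718 -0.    -0.003] F [ 0.2 -0.3  0. ] open 0.085 t 9.65 q [ 0.34 -0.04  2.22 -0.    0.97  0.51]
```

```bash
python3 -m pendant '0.25 0 0 0;0.25 0 0 0;0.1 0 0 0;0.06 0 0 0;0.055 0 0 0;0 0 0 0;0 0 0 0;0 0 0 0'
python3 -c "
from h import *
go([.380,.2430,.016],-.168)
c=read_camera('wrist'); cv2.imwrite('pics/w5.png',c['color'][:,:,::-1])"
```

```text
time_s: 10.45
ee_pos: [0.3804, 0.2438, 0.017]
ee_rot: [0.54, 0.456, -0.539, 0.457]
contact_force: [-0.0, -0.5, -0.2]
opening: 0.0853
ang now -0.1664 yaw units 0.016
pos [0.3804 0.2438 0.017 ] tilt -1.0 shift units [ 0.008 -0.002  0.007] F [-0.  -0.5 -0.2] open 0.0853 t 10.45 q [ 0.34  0.13  2.24 -0.    0.77  0.51]
```

View pics/w5.png

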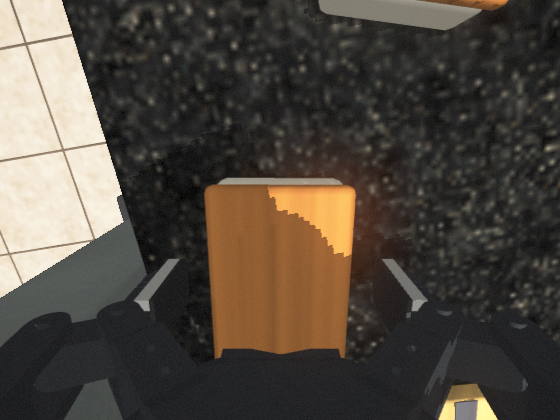

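```bash
python3 -m pendant '0 0 0 0;0 0 0 0;0 0 0 0;0 0 0 0;0 0 0 0;0 0 0 0;0 0 0 0' 1 60
python3 -c "
from h import *
go([.380,.2430,.016],-.168)"
python3 -m pendant '-0.1 0 0 0;-0.3 0 0 0;-0.3 0 0 0;-0.3 0 0 0;-0.3 0 0 0;0 0 0 0;0 0 0 0'
python3 -c "
from h import *
go([.380,.2430,.016],-.168)"
```

```text
time_s: 11.2
ee_pos: [0.3804, 0.2437, 0.0167]
ee_rot: [0.54, 0.457, -0.539, 0.457]
contact_force: [0.6, -0.4, 5.5]
opening: 0.0587
ang now -0.1665 yaw units 0.015
pos [0.3804 0.2437 0.0167] tilt -1.0 shift units [ 0.006 -0.002  0.007] F [ 0.6 -0.4  5.5] open 0.0587 t 11.2 q [0.34 0.13 2.24 0.   0.77 0.51]
time_s: 11.9
ee_pos: [0.3795, 0.2434, 0.1726]
ee_rot: [0.54, 0.457, -0.539, 0.457]
contact_force: [0.2, -0.6, -2.7]
opening: 0.0586
ang now -0.1664 yaw units 0.016
pos [0.3795 0.2434 0.1726] tilt -1.0 shift units [1.305 0.005 0.003] F [ 0.2 -0.6 -2.7] open 0.0586 t 11.9 q [ 0.34 -0.15  2.17 -0.    1.12  0.51]
```

```bash
python3 -c "
from h import *
go([.4548,-.0789,.1726],-.059)"
```

```text
ang now -0.1664 yaw units -1.074
pos [0.3795 0.2434 0.1726] tilt -1.0 shift units [-0.     0.785  2.644] F [ 0.2 -0.6 -2.7] open 0.0586 t 11.9 q [ 0.34 -0.15  2.17 -0.    1.12  0.51]
```

```bash
python3 -m pendant '0 0 0 -0.6;0 0 0 -0.474;0 0.2 0.2 0;0 0.2 0.3 0;0 0.2 0.3 0;0 0.185 0.3 0;0 0 0.3 0;0 0 0.3 0;0 0 0.3 0;0 0 0.3 0;0 0 0.2 0;0 0 0.144 0;0 0 0 0;0 0 0 0;0 0 0 0'
python3 -c "
from h import *
go([.4548,-.0789,.032],-.059)
c=read_camera('wrist'); cv2.imwrite('pics/w6.png',c['color'][:,:,::-1])"
```

```text
time_s: 13.4
ee_pos: [0.4542, -0.0778, 0.1709]
ee_rot: [-0.514, -0.486, 0.515, -0.484]
contact_force: [0.3, -0.0, -0.9]
opening: 0.0587
ang now -0.0584 yaw units 0.006
pos [ 0.4542 -0.0778  0.1709] tilt -1.0 shift units [1.157 0.005 0.009] F [ 0.3 -0.  -0.9] open 0.0587 t 13.4 q [-0.39 -0.12  2.15  0.    1.12 -0.33]
```

View pics/w6.png

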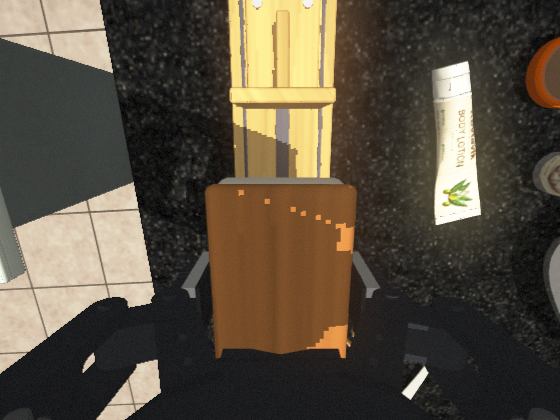

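```bash
python3 -c "
from h import *
c=read_camera('wrist')
print(back(c,[[207,186],[356,185]],.1862)-tool()[0])"
```

```text
[[-0.02616352  0.04610242  0.01467533]
 [ 0.03111946  0.0431403   0.01467533]]
```

```bash
python3 -m pendant '0.3 0 0 0;0.3 0.005 0.005 0;0.2 0 0 0;0.15 0 0 0;0.1 0 0 0;0.05 0 0 0;0 0 0 0;0 0 0 0;0 0 0 0'
python3 -c "
from h import *
go([.4548,-.0789,.0287],-.059)"
```

```text
time_s: 14.4
ee_pos: [0.4565, -0.0798, 0.0412]
ee_rot: [0.515, 0.484, -0.514, 0.486]
contact_force: [-0.1, 0.0, -0.9]
opening: 0.0588
ang now -0.0590 yaw units 0.000
pos [ 0.4565 -0.0798  0.0412] tilt -1.0 shift units [ 0.104 -0.014 -0.006] F [-0.1  0.  -0.9] open 0.0588 t 14.4 q [-0.39  0.1   2.21  0.    0.83 -0.33]
```

```bash
python3 -m pendant '0.04 -0.012 -0.006 0;0.03 0 0 0;0.02 0 0 0;0 0 0 0;0 0 0 0'
python3 -c "
from h import *
go([.4550,-.0789,.0287],-.059)"
```

```text
time_s: 14.9
ee_pos: [0.4541, -0.0786, 0.0292]
ee_rot: [-0.515, -0.485, 0.515, -0.485]
contact_force: [-0.6, -0.5, -1.3]
opening: 0.059
ang now -0.0591 yaw units -0.001
pos [ 0.4541 -0.0786  0.0292] tilt -1.0 shift units [0.004 0.007 0.002] F [-0.6 -0.5 -1.3] open 0.059 t 14.9 q [-0.39  0.12  2.22 -0.    0.8  -0.33]
```

```bash
python3 -m pendant '0 0 0 0;0 0 0 0'; python3 -m pendant '0 0 0 0'
python3 -c "
from h import *
go([.4550,-.0789,.0287],-.059)"
```

```text
time_s: 15.1
ee_pos: [0.4542, -0.0787, 0.0294]
ee_rot: [-0.515, -0.485, 0.515, -0.485]
contact_force: [-0.2, 0.4, -1.7]
opening: 0.0588
time_s: 15.2
ee_pos: [0.4542, -0.0787, 0.0294]
ee_rot: [-0.515, -0.485, 0.515, -0.485]
contact_force: [-0.3, 1.0, -1.2]
opening: 0.0587
ang now -0.0591 yaw units -0.001
pos [ 0.4542 -0.0787  0.0294] tilt -1.0 shift units [0.006 0.007 0.002] F [-0.3  1.  -1.2] open 0.0587 t 15.2 q [-0.39  0.12  2.22 -0.    0.8  -0.33]
```

```bash
python3 -m pendant '0 0.006 0 0;0.008 0 0 0;0 0 0 0;0 0 0 0'; 
python3 -c "
from h import *
go([.4550,-.0789,.0287],-.059)"
```

```text
time_s: 15.6
ee_pos: [0.4552, -0.0788, 0.0287]
ee_rot: [0.515, 0.485, -0.514, 0.485]
contact_force: [-0.5, 0.7, 1.5]
opening: 0.0584
ang now -0.0591 yaw units -0.001
pos [ 0.4552 -0.0788  0.0287] tilt -1.0 shift units [ 0.    -0.001  0.001] F [-0.5  0.7  1.5] open 0.0584 t 15.6 q [-0.39  0.12  2.22  0.    0.8  -0.33]
```

Contact (force rises to +1.5 N) at the expected height. Release and rise.

```bash
python3 -m pendant '0.004 0 0 0;0 0 0 0' ; python3 -m pendant '0 0 0 0;0 0 0 0;0 0 0 0;0 0 0 0;0 0 0 0;-0.1 0 0 0;-0.3 0 0 0;-0.3 0 0 0;-0.3 0 0 0;-0.3 0 0 0;-0.3 0 0 0;0 0 0 0;0 0 0 0;0 0 0 0' 0
python3 -c "
from fit import *
go([.4550,-.0789,.0287],-.059)
c=read_camera('wrist'); cv2.imwrite('pics/w7.png',c['color'][:,:,::-1])
c=read_camera('top'); cv2.imwrite('pics/t7.png',c['color'][:,:,::-1]);crop(c,210,205,350,265,5.6,'t7c.png')
c=read_camera('scene'); crop(c,270,180,370,280,6,'s7.png')"
```

```text
time_s: 15.8
ee_pos: [0.4552, -0.0788, 0.0287]
ee_rot: [-0.515, -0.485, 0.515, -0.485]
contact_force: [-2.9, 1.0, 6.7]
opening: 0.0588
time_s: 17.2
ee_pos: [0.4541, -0.0784, 0.2189]
ee_rot: [-0.514, -0.486, 0.515, -0.484]
contact_force: [-0.0, -0.4, -1.1]
opening: 0.0858
ang now -0.0591 yaw units -0.001
pos [ 0.4541 -0.0784  0.2189] tilt -1.0 shift units [1.585 0.008 0.004] F [-0.  -0.4 -1.1] open 0.0858 t 17.2 q [-0.39 -0.18  2.11  0.    1.22 -0.33]
```

View pics/w7.png

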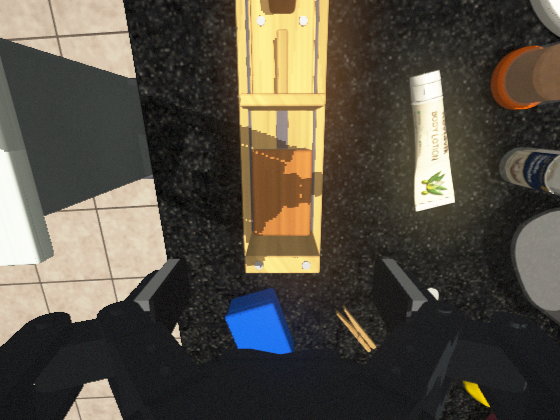

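View pics/t7.png

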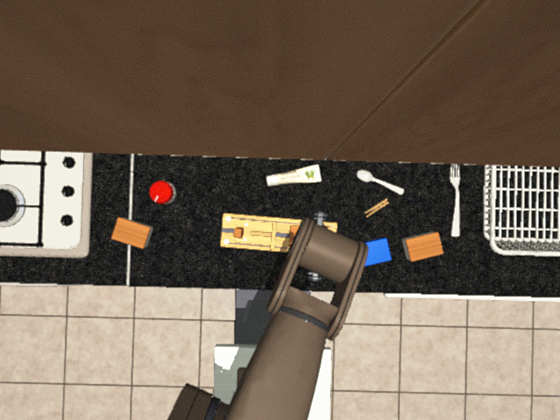

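View pics/s7.png

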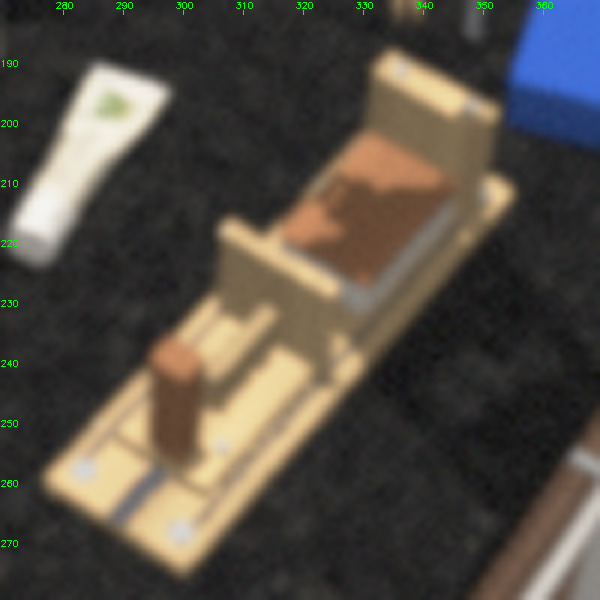

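```bash
python3 -c "
from fit import *
c=read_camera('wrist'); crop(c,230,135,335,280,4,'w7c.png')"
```

```text
(no output)
```

View pics/w7c.png

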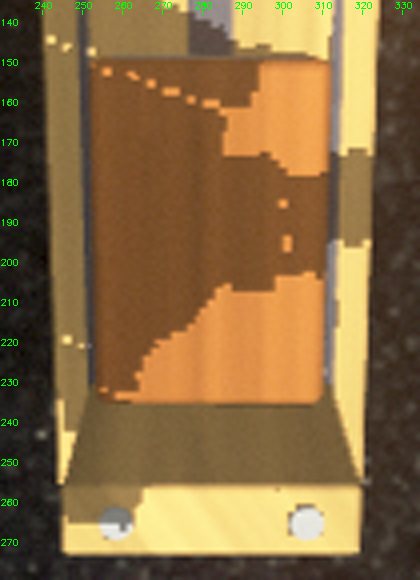

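```bash
cat >> fit.py <<'E'
O=np.array([.4519,-.1273]);EX=np.array([.99826,-.05897]);EY=np.array([.05897,.99826])
def stand(P): d=np.atleast_2d(P)[:,:2]-O; return np.c_[d@EX,d@EY]
E
python3 -c "
from fit import *
c=read_camera('wrist'); q=px([(91,58),(330,60),(323,403),(97,404)],230,135,4)
print(stand(back(c,q,.044)).round(4)); print(stand(back(c,px([(62,486),(360,484)],230,135,4),.087)).round(4))
print(stand(back(c,px([(44,180),(372,180)],230,135,4),.012)).round(4))
r=fitbox([(c,q)],[.044])[0]; print(r,stand(r[2][:2]))
go([.45,.3,.24],-.273)
"
```

```text
[[-0.0286  0.0933]
 [ 0.0297  0.0927]
 [ 0.0302  0.004 ]
 [-0.0292  0.0038]]
[[-0.0338 -0.0006]
 [ 0.0349 -0.0001]]
[[-0.0453  0.0577]
 [ 0.0453  0.0577]]
(0.044, np.float64(0.5764345212319595), array([ 0.45524353, -0.07904723, -0.06039239])) [[0.00049225 0.04836598]]
ang now -0.0591 yaw units 2.139
pos [ 0.4544 -0.0785  0.2187] tilt -1.0 shift units [-0.178 -0.885 -3.027] F [-0.6 -0.6 -0.7] open 0.0854 t 17.45 q [-0.39 -0.18  2.11  0.    1.22 -0.33]
```

```bash
python3 -m pendant '-0.178 0 0 0.7;0 0 0 0.7;0 0 0 0.74;0 -0.1 -0.3 0;0 -0.1 -0.35 0;0 -0.1 -0.35 0;0 -0.1 -0.35 0;0 -0.1 -0.35 0;0 -0.1 -0.35 0;0 -0.1 -0.35 0;0 -0.1 -0.35 0;0 -0.085 -0.277 0;0 0 0 0;0 0 0 0;0 0 0 0'
python3 -c "
from fit import *
go([.454,.384,.1],-.273)
c=read_camera('wrist');cv2.imwrite('pics/w8.png',c['color'][:,:,::-1]);"
```

```text
time_s: 18.95
ee_pos: [0.4505, 0.2989, 0.2407]
ee_rot: [-0.563, -0.427, 0.564, -0.427]
contact_force: [-0.4, 0.1, -0.4]
opening: 0.0854
ang now -0.2737 yaw units -0.007
pos [0.4505 0.2989 0.2407] tilt -1.0 shift units [ 1.172 -0.163 -0.69 ] F [-0.4  0.1 -0.4] open 0.0854 t 18.95 q [ 0.4  -0.01  1.91 -0.    1.24  0.67]
```

View pics/w8.png

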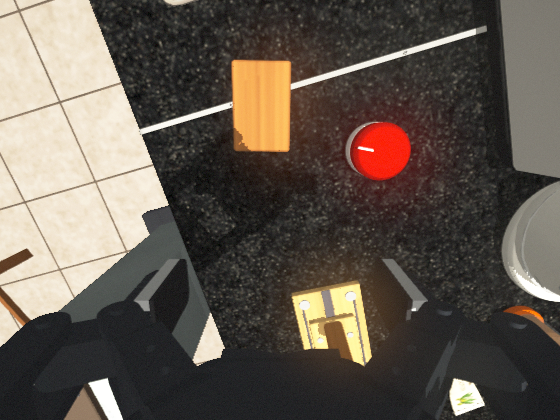

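```bash
python3 -c "
from fit import *
c=read_camera('wrist'); crop(c,222,50,302,165,5,'w8c.png')"
```

```text
(no output)
```

View pics/w8c.png

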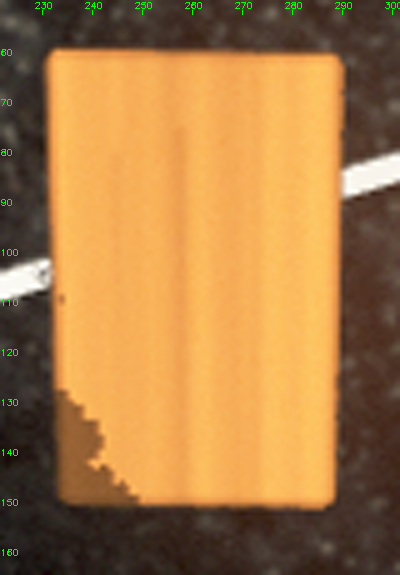

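```bash
python3 -c "
from fit import *
c=read_camera('wrist'); q=px([(46,48),(344,54),(336,508),(57,503)],222,50,5)
for r in fitbox([(c,q)],HS): print(r)
x,y,a=fitbox([(c,q)],[.037])[0][2]; go([x,y,.1],a)
"
```

```text
(0.032, np.float64(0.17926727457122343), array([ 0.45394081,  0.38593154, -0.29039369]))
(0.037, np.float64(0.4519617226688313), array([ 0.45412615,  0.38549898, -0.29049392]))
(0.042, np.float64(1.0202804512771497), array([ 0.45431077,  0.38506405, -0.29059713]))
(0.048, np.float64(1.7344265162965247), array([ 0.45453134,  0.38453882, -0.2907251 ]))
ang now -0.2749 yaw units 0.156
pos [0.4508 0.2987 0.2412] tilt -1.0 shift units [ 1.177 -0.181 -0.701] F [-0.  -0.1  0.3] open 0.0856 t 19.1 q [ 0.4  -0.01  1.91 -0.    1.24  0.67]
```

```bash
python3 -m pendant '0 0 0 0.1;0 -0.09 -0.35 0;0 -0.09 -0.35 0;0 0 0 0;0 0 0 0;0.35 0 0 0;0.35 0 0 0;0.35 0 0 0;0.12 0 0 0;0 0 0 0;0 0 0 0'
python3 -c "
from h import *
go([.4541,.3855,.02],-.285)"
```

```text
time_s: 20.2
ee_pos: [0.4547, 0.3865, 0.1028]
ee_rot: [0.567, 0.424, -0.565, 0.424]
contact_force: [1.0, -0.2, -0.1]
opening: 0.0859
ang now -0.2839 yaw units 0.011
pos [0.4547 0.3865 0.1028] tilt -1.0 shift units [ 0.69  -0.002  0.009] F [ 1.  -0.2 -0.1] open 0.0859 t 20.2 q [ 0.53  0.27  1.87 -0.    1.    0.82]
```

```bash
python3 -m pendant '0.25 0 0.008 0;0.25 0 0 0;0.1 0 0 0;0.06 0 0 0;0.03 0 0 0;0 0 0 0;0 0 0 0;0 0 0 0'
python3 -c "
from h import *
go([.4541,.3855,.02],-.285)
c=read_camera('wrist');cv2.imwrite('pics/w9.png',c['color'][:,:,::-1]);"
```

```text
time_s: 21.0
ee_pos: [0.4537, 0.386, 0.0192]
ee_rot: [0.566, 0.424, -0.565, 0.425]
contact_force: [-0.7, -0.2, 0.3]
opening: 0.0854
ang now -0.2830 yaw units 0.020
pos [0.4537 0.386  0.0192] tilt -1.0 shift units [-0.007  0.004  0.003] F [-0.7 -0.2  0.3] open 0.0854 t 21.0 q [ 0.53  0.39  1.9  -0.    0.85  0.82]
```

View pics/w9.png

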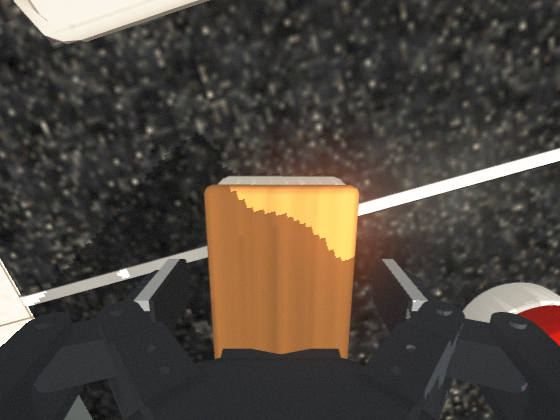

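```bash
python3 -m pendant '0 0 0 0;0 0 0 0;0 0 0 0;0 0 0 0;0 0 0 0;0 0 0 0;0 0 0 0' 1 60
python3 -c "
from h import *
go([.380,.2430,.016],-.168)"
python3 -m pendant '-0.1 0 0 0;-0.3 0 0 0;-0.3 0 0 0;-0.3 0 0 0;-0.3 0 0 0;-0.2 0 0 0;0 0 0 0;0 0 0 0'
python3 -c "
from h import *
go([.4550,-.0789,.2],-.059)"
```

```text
time_s: 21.75
ee_pos: [0.4536, 0.3858, 0.0187]
ee_rot: [0.566, 0.424, -0.565, 0.424]
contact_force: [0.3, 0.2, 5.0]
opening: 0.059
ang now -0.2831 yaw units -1.151
pos [0.4536 0.3858 0.0187] tilt -1.0 shift units [ 0.022 -0.405  1.276] F [0.3 0.2 5. ] open 0.059 t 21.75 q [0.53 0.39 1.9  0.   0.85 0.82]
time_s: 22.55
ee_pos: [0.4524, 0.3851, 0.1971]
ee_rot: [-0.565, -0.425, 0.566, -0.424]
contact_force: [0.6, -0.4, -2.0]
opening: 0.059
ang now -0.2831 yaw units -2.241
pos [0.4524 0.3851 0.1971] tilt -1.0 shift units [-0.024  0.25   3.859] F [ 0.6 -0.4 -2. ] open 0.059 t 22.55 q [ 0.53  0.15  1.82 -0.    1.17  0.82]
```

```bash
python3 -m pendant '0 0 0 -0.75;0 0 0 -0.75;0 0 0 -0.74;0 0.025 0.3 0;0 0.025 0.35 0;0 0.025 0.35 0;0 0.025 0.35 0;0 0.025 0.35 0;0 0.025 0.35 0;0 0.025 0.35 0;0 0.025 0.35 0;0 0.025 0.35 0;0 0.025 0.35 0;0 0 0.25 0;0 0 0.15 0;0 0 0.009 0;0 0 0 0;0 0 0 0;0 0 0 0'
python3 -c "
from fit import *
go([.4550,-.0789,.0635],-.059)
c=read_camera('wrist');cv2.imwrite('pics/w10.png',c['color'][:,:,::-1]);"
```

```text
time_s: 24.45
ee_pos: [0.4554, -0.0775, 0.1974]
ee_rot: [-0.514, -0.486, 0.514, -0.485]
contact_force: [-0.1, -0.3, -1.4]
opening: 0.059
ang now -0.0576 yaw units 0.014
pos [ 0.4554 -0.0775  0.1974] tilt -1.0 shift units [ 1.116 -0.002  0.012] F [-0.1 -0.3 -1.4] open 0.059 t 24.45 q [-0.39 -0.15  2.13  0.    1.17 -0.33]
```

View pics/w10.png

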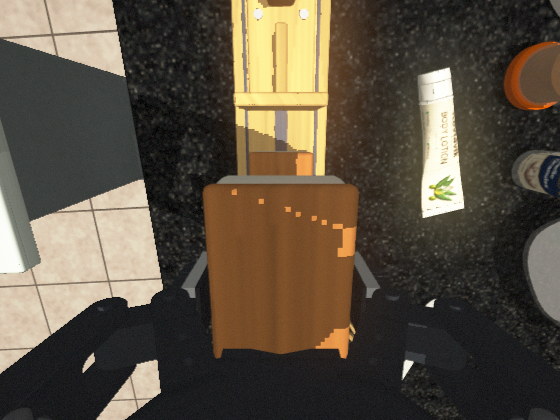

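```bash
python3 -m pendant '0.3 0 0.01 0;0.3 0 0 0;0.25 0 0 0;0.12 0 0 0;0.06 0 0 0;0 0 0 0;0 0 0 0;0 0 0 0'
python3 -c "
from fit import *
go([.4550,-.0789,.0635],-.059)"
```

```text
time_s: 25.3
ee_pos: [0.4567, -0.08, 0.0759]
ee_rot: [0.515, 0.484, -0.514, 0.486]
contact_force: [0.1, 0.4, -1.3]
opening: 0.0589
ang now -0.0588 yaw units 0.002
pos [ 0.4567 -0.08    0.0759] tilt -1.0 shift units [ 0.103 -0.015 -0.009] F [ 0.1  0.4 -1.3] open 0.0589 t 25.3 q [-0.39  0.03  2.2   0.    0.9  -0.33]
```

```bash
python3 -m pendant '0.03 -0.013 -0.009 0;0.03 0 0 0;0.02 0 0 0;0 0 0 0;0 0 0 0;0 0 0 0'
python3 -c "
from fit import *
go([.4550,-.0789,.0635],-.059)"
```

```text
time_s: 25.9
ee_pos: [0.4542, -0.0786, 0.0649]
ee_rot: [0.515, 0.485, -0.515, 0.485]
contact_force: [-0.1, 1.0, -1.0]
opening: 0.0589
ang now -0.0592 yaw units -0.002
pos [ 0.4542 -0.0786  0.0649] tilt -1.0 shift units [0.012 0.007 0.002] F [-0.1  1.  -1. ] open 0.0589 t 25.9 q [-0.39  0.05  2.21  0.    0.88 -0.33]
```

```bash
python3 -m pendant '0.01 0.006 0 0;0 0 0 0;0 0 0 0'
python3 -m pendant '0.006 0 0 0;0 0 0 0;0 0 0 0'
python3 -c "
from fit import *
go([.4550,-.0789,.0635],-.059)"
```

```text
time_s: 26.2
ee_pos: [0.4549, -0.0786, 0.0637]
ee_rot: [0.515, 0.485, -0.515, 0.485]
contact_force: [0.5, -0.7, -0.6]
opening: 0.0589
time_s: 26.5
ee_pos: [0.4548, -0.0786, 0.0629]
ee_rot: [-0.515, -0.485, 0.515, -0.485]
contact_force: [-0.1, 1.0, -1.5]
opening: 0.0589
ang now -0.0590 yaw units -0.000
pos [ 0.4548 -0.0786  0.0629] tilt -1.0 shift units [-0.005  0.002  0.002] F [-0.1  1.  -1.5] open 0.0589 t 26.5 q [-0.39  0.05  2.21 -0.    0.88 -0.33]
```

```bash
python3 -m pendant '0.006 0 0 0;0 0 0 0;0 0 0 0'
python3 -m pendant '0.004 0 0 0;0 0 0 0;0 0 0 0'
python3 -c "
from fit import *
go([.4550,-.0789,.0635],-.059)"
```

```text
time_s: 26.8
ee_pos: [0.4549, -0.0786, 0.0626]
ee_rot: [-0.515, -0.485, 0.515, -0.485]
contact_force: [-2.6, 0.3, 4.1]
opening: 0.059
time_s: 27.1
ee_pos: [0.4549, -0.0787, 0.0626]
ee_rot: [-0.514, -0.485, 0.515, -0.485]
contact_force: [-3.9, 1.0, 7.3]
opening: 0.059
ang now -0.0590 yaw units -0.000
pos [ 0.4549 -0.0787  0.0626] tilt -1.0 shift units [-0.007  0.001  0.002] F [-3.9  1.   7.3] open 0.059 t 27.1 q [-0.39  0.05  2.21 -0.    0.88 -0.33]
```

```bash
python3 -m pendant '-0.006 0 0 0;0 0 0 0;0 0 0 0' 
python3 -m pendant '0 0 0 0;0 0 0 0;0 0 0 0;0 0 0 0;0 0 0 0;-0.1 0 0 0;-0.3 0 0 0;-0.3 0 0 0;-0.3 0 0 0;-0.3 0 0 0;-0.15 0 0 0;0 0 0 0;0 0 0 0;0 0 0 0' 0
python3 -c "
from fit import *
go([.42,-.44,.2411],.25)
c=read_camera('wrist'); crop(c,220,110,345,280,3.5,'w11.png')
c=read_camera('top'); cv2.imwrite('pics/t11.png',c['color'][:,:,::-1])
c=read_camera('scene'); crop(c,270,140,410,280,4,'s11.png')"
```

```text
time_s: 27.4
ee_pos: [0.455, -0.0787, 0.0626]
ee_rot: [0.515, 0.485, -0.514, 0.485]
contact_force: [-1.6, 1.1, 2.2]
opening: 0.059
time_s: 28.8
ee_pos: [0.4538, -0.0782, 0.2347]
ee_rot: [-0.514, -0.486, 0.515, -0.484]
contact_force: [-0.4, 0.2, -0.5]
opening: 0.0856
ang now -0.0591 yaw units -3.091
pos [ 0.4538 -0.0782  0.2347] tilt -0.99999 shift units [-0.053 -1.019  2.851] F [-0.4  0.2 -0.5] open 0.0856 t 28.8 q [-0.39 -0.2   2.09 -0.    1.25 -0.33]
```

View pics/w11.png

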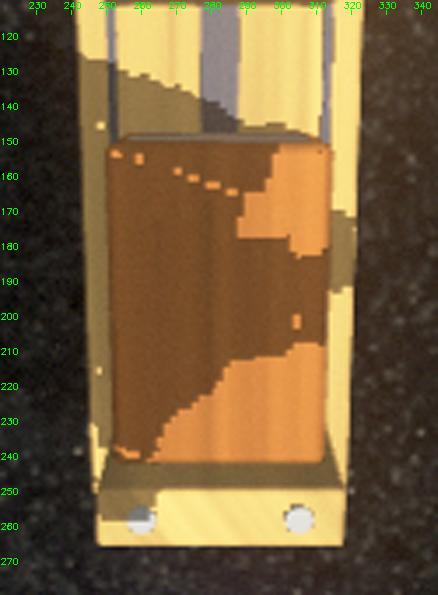

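View pics/t11.png

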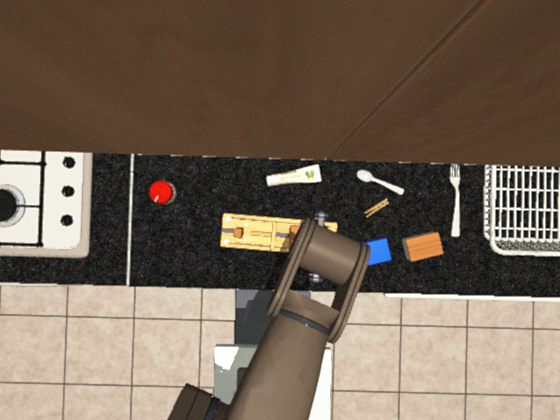

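View pics/s11.png

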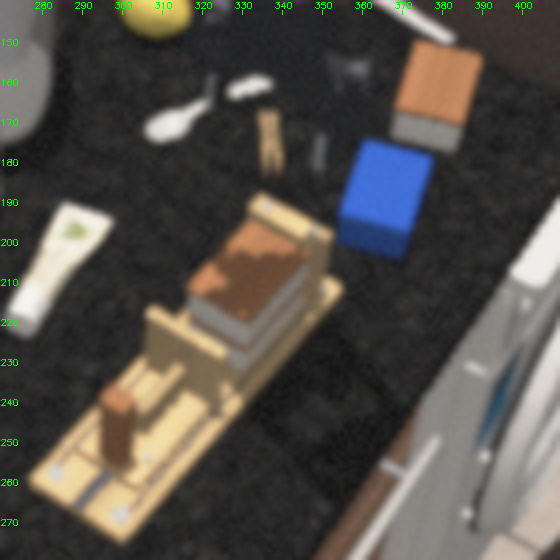

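```bash
python3 -c "
from fit import *
c=read_camera('wrist'); q=px([(107,142),(330,143),(325,462),(113,461)],220,110,3.5)
r=fitbox([(c,q)],[.081])[0]; print(r,stand(r[2][:2]))
"; python3 -m pendant '-0.05 0 0 -0.8;0 0 0 -0.8;0 0 0 -0.8;0 0 0 -0.7;0 -0.15 0.35 0;0 -0.15 0.35 0;0 -0.15 0.35 0;0 -0.15 0.35 0;0 -0.15 0.35 0;0 -0.15 0.35 0;0 -0.12 0.35 0;0 0 0.3 0;0 0 0.1 0;0 0 0 0;0 0 0 0;0 0 0 0'
python3 -c "
from fit import *
go([.44,-.395,.1],.26)
c=read_camera('wrist');cv2.imwrite('pics/w12.png',c['color'][:,:,::-1]); crop(c,215,50,345,220,3.5,'w12c.png')"
```

```text
(0.081, np.float64(0.7938388049653183), array([ 0.45497654, -0.07798404, -0.05893564])) [[0.00016303 0.04941158]]
time_s: 30.6
ee_pos: [0.4213, -0.4387, 0.2422]
ee_rot: [0.433, 0.559, -0.433, 0.559]
contact_force: [0.3, 0.3, -0.1]
opening: 0.0856
ang now 0.2523 yaw units -0.077
pos [ 0.4213 -0.4387  0.2422] tilt -1.0 shift units [ 1.185  0.244 -0.312] F [ 0.3  0.3 -0.1] open 0.0856 t 30.6 q [-0.97  0.14  1.75  0.    1.25 -1.22]
```

View pics/w12.png

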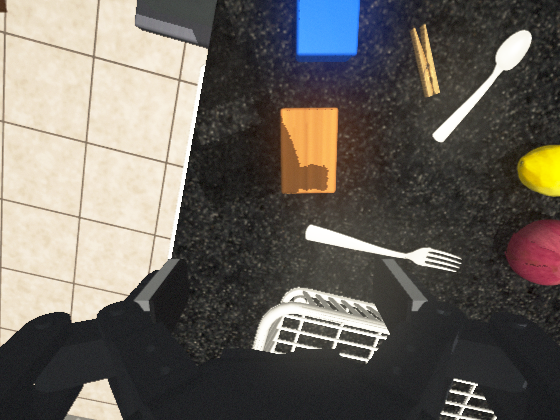

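View pics/w12c.png

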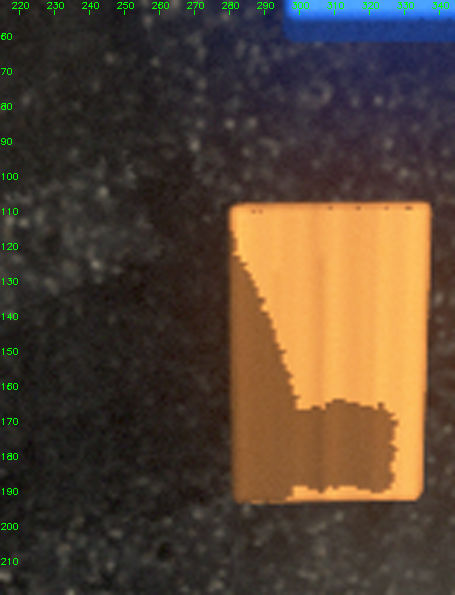

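```bash
python3 -c "
from fit import *
c=read_camera('wrist'); q=px([(229,204),(431,202),(423,500),(233,502)],215,50,3.5)
for r in fitbox([(c,q)],HS): print(r)
x,y,a=fitbox([(c,q)],[.042])[0][2]; go([x,y,.1],a)
T=read_camera('top'); crop(T,395,220,450,270,12,'t12.png')
S=read_camera('scene'); crop(S,355,140,405,190,12,'s12.png')
"
```

```text
(0.032, np.float64(0.6161448357150349), array([ 0.4411331 , -0.39345627,  0.26677253]))
(0.037, np.float64(0.1830602982513671), array([ 0.44061877, -0.39326652,  0.26690709]))
(0.042, np.float64(0.49779086436938697), array([ 0.44010509, -0.39307906,  0.26704558]))
(0.048, np.float64(1.1479885999586354), array([ 0.43948958, -0.39285729,  0.26721717]))
ang now 0.2524 yaw units -0.146
pos [ 0.4214 -0.4389  0.2426] tilt -1.0 shift units [ 1.188  0.251 -0.327] F [ 0.3 -0.2 -0.2] open 0.0854 t 30.7 q [-0.97  0.14  1.75  0.    1.25 -1.22]
```

View pics/s12.png

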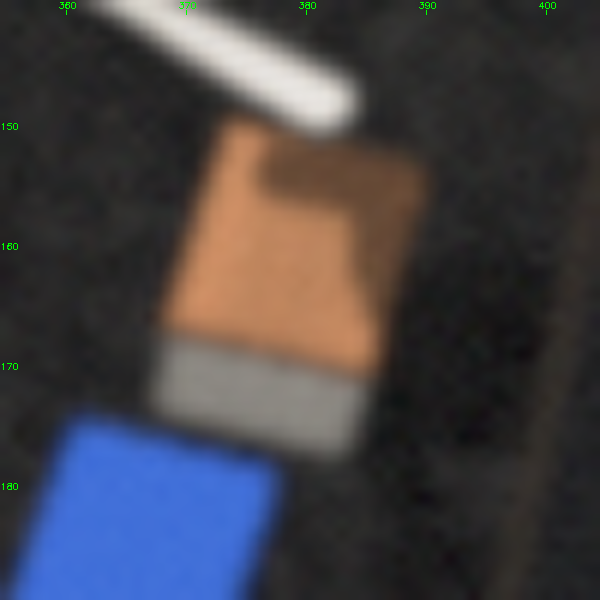

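```bash
python3 -m pendant '0 0 0 -0.14;0 0.125 -0.163 0;0 0.125 -0.163 0;0 0 0 0;0 0 0 0;0.35 0 0 0;0.35 0 0 0;0.35 0 0 0;0.12 0 0 0;0 0 0 0;0 0 0 0'
python3 -c "
from h import *
go([.4402,-.393,.024],.266)"
```

```text
time_s: 31.9
ee_pos: [0.4405, -0.3962, 0.1038]
ee_rot: [0.429, 0.561, -0.43, 0.563]
contact_force: [-0.0, -0.2, 0.7]
opening: 0.0851
ang now 0.2645 yaw units -0.015
pos [ 0.4405 -0.3962  0.1038] tilt -1.0 shift units [ 0.665  0.004 -0.026] F [-0.  -0.2  0.7] open 0.0851 t 31.9 q [-0.9   0.26  1.88 -0.    1.   -1.17]
```

```bash
python3 -m pendant '0.25 0 -0.024 0;0.23 0 0 0;0.1 0 0 0;0.06 0 0 0;0.02 0 0 0;0 0 0 0;0 0 0 0;0 0 0 0'
python3 -c "
from h import *
go([.4402,-.393,.024],.266)
c=read_camera('wrist');cv2.imwrite('pics/w13.png',c['color'][:,:,::-1]);"
```

```text
time_s: 32.7
ee_pos: [0.4396, -0.3925, 0.024]
ee_rot: [0.429, 0.561, -0.43, 0.562]
contact_force: [-0.5, -0.1, -0.2]
opening: 0.0852
ang now 0.2650 yaw units -0.010
pos [ 0.4396 -0.3925  0.024 ] tilt -1.0 shift units [-0.     0.003  0.005] F [-0.5 -0.1 -0.2] open 0.0852 t 32.7 q [-0.9   0.37  1.91  0.    0.85 -1.17]
```

View pics/w13.png

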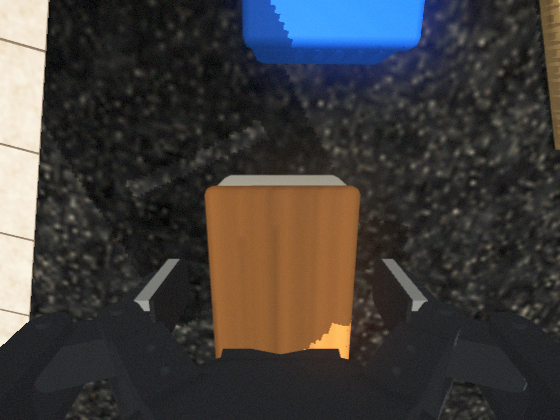

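```bash
python3 -m pendant '0 0 0 0;0 0 0 0;0 0 0 0;0 0 0 0;0 0 0 0;0 0 0 0;0 0 0 0' 1 60
python3 -c "
from h import *
go([.4402,-.393,.024],.266)"
python3 -m pendant '-0.1 0 0 0;-0.3 0 0 0;-0.3 0 0 0;-0.3 0 0 0;-0.3 0 0 0;-0.3 0 0 0;0 0 0 0;0 0 0 0;0 0 0 0'
python3 -c "
from fit import *
go([.4550,-.0789,.21],-.059)
c=read_camera('wrist');cv2.imwrite('pics/w14.png',c['color'][:,:,::-1])
c=read_camera('scene');cv2.imwrite('pics/s14.png',c['color'][:,:,::-1])"
```

```text
time_s: 33.45
ee_pos: [0.4395, -0.3924, 0.0235]
ee_rot: [0.429, 0.561, -0.43, 0.562]
contact_force: [0.4, -0.1, 5.0]
opening: 0.0593
ang now 0.2649 yaw units -0.011
pos [ 0.4395 -0.3924  0.0235] tilt -1.0 shift units [-0.004  0.004  0.007] F [ 0.4 -0.1  5. ] open 0.0593 t 33.45 q [-0.9   0.37  1.91  0.    0.85 -1.17]
time_s: 34.35
ee_pos: [0.4381, -0.3907, 0.2123]
ee_rot: [0.43, 0.563, -0.429, 0.56]
contact_force: [-0.2, 0.4, -2.3]
opening: 0.059
ang now 0.2649 yaw units 3.239
pos [ 0.4381 -0.3907  0.2123] tilt -0.99999 shift units [ 0.019 -0.012 -2.602] F [-0.2  0.4 -2.3] open 0.059 t 34.35 q [-0.9   0.12  1.82 -0.    1.2  -1.17]
```

View pics/w14.png

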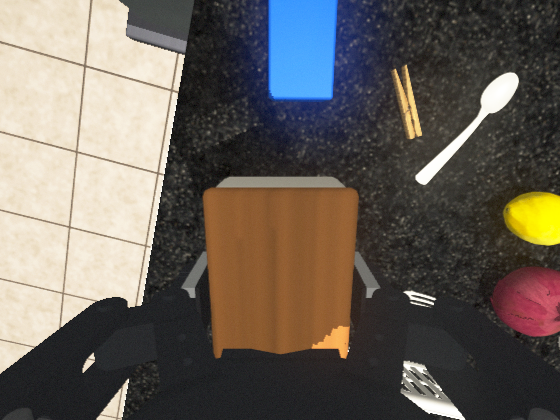

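View pics/s14.png

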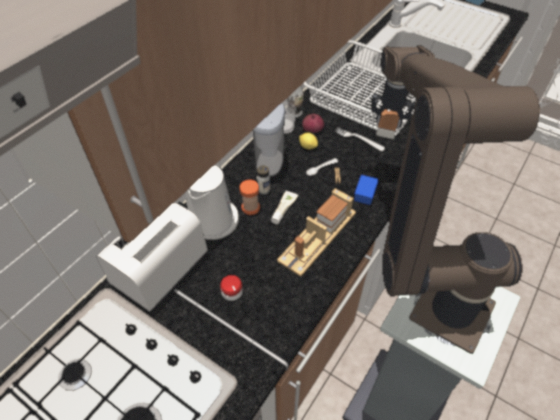

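```bash
python3 -m pendant '0 0 0 0.8;0 0 0 0.8;0 0 0 0.8;0 0 0 0.8;0 0 0 0.04;0 0 -0.3 0;0 0 -0.35 0;0 0 -0.35 0;0 0 -0.35 0;0 0 -0.35 0;0 0 -0.35 0;0 0 -0.3 0;0 0 -0.2 0;0 -0.01 -0.05 0;0 0 0 0;0 0 0 0;0 0 0 0'
python3 -c "
from fit import *
go([.4550,-.0775,.105],-.059)
c=read_camera('wrist');cv2.imwrite('pics/w15.png',c['color'][:,:,::-1]);"
```

```text
time_s: 36.15
ee_pos: [0.4564, -0.0814, 0.2147]
ee_rot: [-0.515, -0.485, 0.515, -0.485]
contact_force: [-1.0, 0.5, -1.8]
opening: 0.0589
ang now -0.0602 yaw units -0.012
pos [ 0.4564 -0.0814  0.2147] tilt -1.0 shift units [ 0.914 -0.013 -0.032] F [-1.   0.5 -1.8] open 0.0589 t 36.15 q [-0.4  -0.17  2.11 -0.    1.21 -0.34]
```

View pics/w15.png

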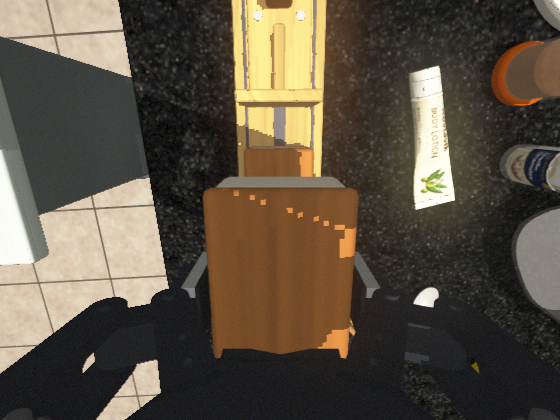

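```bash
python3 -m pendant '0.2 -0.01 -0.03 0;0.25 0 0 0;0.2 0 0 0;0.1 0 0 0;0.06 0 0 0;0 0 0 0;0 0 0 0;0 0 0 0'
python3 -c "
from fit import *
go([.4550,-.0775,.105],-.059)"
```

```text
time_s: 37.0
ee_pos: [0.4564, -0.0772, 0.119]
ee_rot: [0.515, 0.484, -0.514, 0.486]
contact_force: [-0.6, -0.2, -1.1]
opening: 0.0592
ang now -0.0591 yaw units -0.001
pos [ 0.4564 -0.0772  0.119 ] tilt -1.0 shift units [ 0.117 -0.011  0.003] F [-0.6 -0.2 -1.1] open 0.0592 t 37.0 q [-0.39 -0.05  2.19  0.    1.   -0.33]
```

```bash
python3 -m pendant '0.04 -0.01 0.003 0;0.03 0 0 0;0.02 0 0 0;0 0 0 0;0 0 0 0;0 0 0 0'
python3 -c "
from fit import *
go([.4550,-.0775,.105],-.059)"
```

```text
time_s: 37.6
ee_pos: [0.4542, -0.077, 0.1069]
ee_rot: [0.515, 0.485, -0.515, 0.485]
contact_force: [-0.3, -0.1, -1.3]
opening: 0.0589
ang now -0.0591 yaw units -0.001
pos [ 0.4542 -0.077   0.1069] tilt -1.0 shift units [0.016 0.007 0.003] F [-0.3 -0.1 -1.3] open 0.0589 t 37.6 q [-0.39 -0.03  2.2   0.    0.98 -0.33]
```

```bash
python3 -m pendant '0.012 0.006 0.002 0;0 0 0 0;0 0 0 0'
python3 -m pendant '0.006 0 0 0;0 0 0 0;0 0 0 0'
python3 -m pendant '0.005 0 0 0;0 0 0 0;0 0 0 0'
python3 -c "
from fit import *
go([.4550,-.0775,.105],-.059)"
```

```text
time_s: 37.9
ee_pos: [0.4549, -0.0773, 0.1054]
ee_rot: [-0.515, -0.485, 0.515, -0.485]
contact_force: [-0.8, -0.6, -1.3]
opening: 0.0588
time_s: 38.2
ee_pos: [0.4548, -0.0773, 0.1047]
ee_rot: [-0.515, -0.485, 0.515, -0.485]
contact_force: [0.1, -0.8, -1.8]
opening: 0.0589
time_s: 38.5
ee_pos: [0.455, -0.0773, 0.1044]
ee_rot: [0.515, 0.485, -0.515, 0.485]
contact_force: [-0.9, -0.6, 1.1]
opening: 0.059
ang now -0.0591 yaw units -0.001
pos [ 0.455  -0.0773  0.1044] tilt -1.0 shift units [-0.005  0.     0.002] F [-0.9 -0.6  1.1] open 0.059 t 38.5 q [-0.39 -0.02  2.19  0.    0.97 -0.33]
```

Contact at 0.1044 (as expected for 81 mm below). Release, rise.

```bash
python3 -m pendant '0 0 0 0;0 0 0 0;0 0 0 0;0 0 0 0;0 0 0 0;-0.1 0 0 0;-0.3 0 0 0;-0.3 0 0 0;-0.3 0 0 0;-0.15 0 0 0;0 0 0 0;0 0 0 0;0 0 0 0' 0
python3 -c "
from fit import *
go([.4656,.0994,.26],-.059)
c=read_camera('wrist'); crop(c,215,80,345,280,3,'w16.png')
c=read_camera('scene'); crop(c,270,140,410,280,4,'s16.png')"
```

```text
time_s: 39.8
ee_pos: [0.4539, -0.0769, 0.2404]
ee_rot: [-0.514, -0.486, 0.515, -0.484]
contact_force: [-0.2, -0.3, 0.7]
opening: 0.0853
ang now -0.0591 yaw units -0.001
pos [ 0.4539 -0.0769  0.2404] tilt -1.0 shift units [-0.163  0.01  -1.473] F [-0.2 -0.3  0.7] open 0.0853 t 39.8 q [-0.39 -0.2   2.08 -0.    1.26 -0.33]
```

View pics/w16.png

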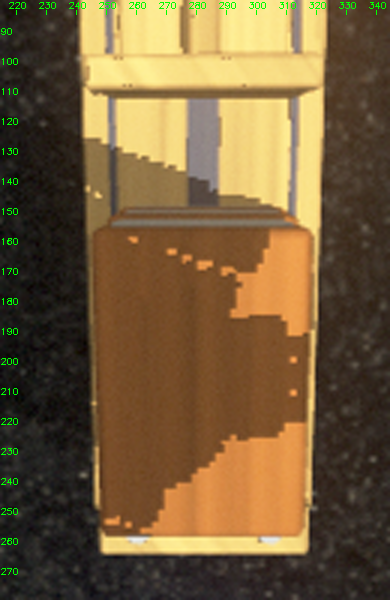

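View pics/s16.png

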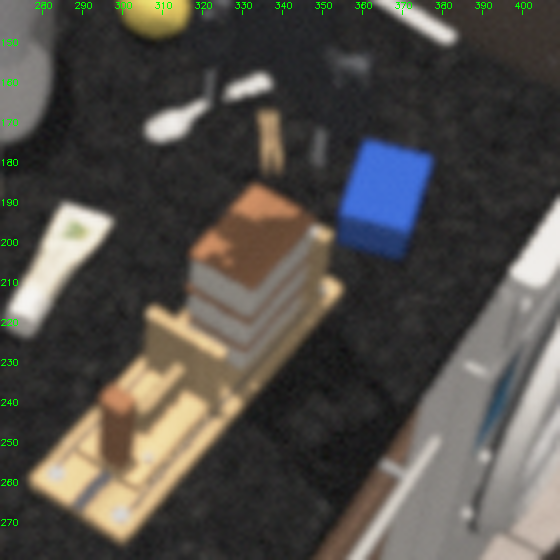

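```bash
python3 -c "
from fit import *
c=read_camera('wrist'); q=px([(93,229),(313,229),(304,536),(101,536)],215,80,3)
r=fitbox([(c,q)],[.123])[0]; print(r,stand(r[2][:2]))
"; python3 -m pendant '0 0.01 -0.3 0;0 0 -0.35 0;0 0 -0.35 0;0 0 -0.35 0;0 0 -0.123 0;0 0 0 0;0 0 0 0;0 0 0 0'
python3 -c "
from fit import *
go([.4656,.0994,.08],-.059)"
```

```text
(0.123, np.float64(0.8246110280980835), array([ 0.45470817, -0.07814147, -0.0596116 ])) [[-9.55905019e-05  4.92385884e-02]]
time_s: 40.75
ee_pos: [0.4664, 0.0982, 0.2416]
ee_rot: [-0.515, -0.485, 0.515, -0.485]
contact_force: [0.9, 0.4, 0.6]
opening: 0.0855
ang now -0.0602 yaw units -0.012
pos [0.4664 0.0982 0.2416] tilt -1.0 shift units [ 1.347 -0.007 -0.009] F [0.9 0.4 0.6] open 0.0855 t 40.75 q [-0.01 -0.16  2.05 -0.    1.26  0.05]
```

```bash
python3 -m pendant '0.3 -0.005 -0.008 0;0.35 0 0 0;0.35 0 0 0;0.25 0 0 0;0.08 0 0 0;0 0 0 0;0 0 0 0;0 0 0 0'
python3 -c "
from fit import *
go([.4656,.0994,.08],-.059)
c=read_camera('wrist'); cv2.imwrite('pics/w17.png',c['color'][:,:,::-1])"
```

```text
time_s: 41.55
ee_pos: [0.4678, 0.0999, 0.0847]
ee_rot: [0.516, 0.484, -0.514, 0.486]
contact_force: [0.3, -0.1, 0.0]
opening: 0.0856
ang now -0.0595 yaw units -0.005
pos [0.4678 0.0999 0.0847] tilt -0.99999 shift units [ 0.04  -0.018  0.005] F [ 0.3 -0.1  0. ] open 0.0856 t 41.55 q [-0.    0.05  2.17 -0.    0.92  0.06]
```

View pics/w17.png

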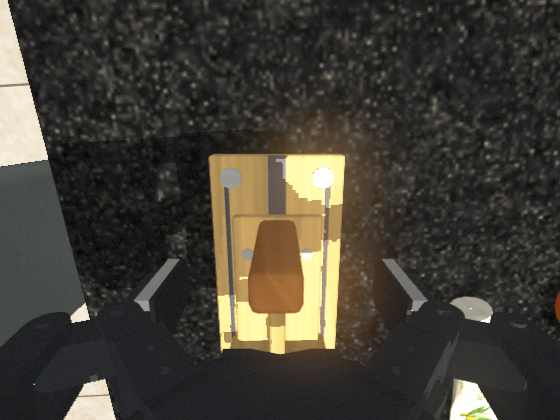

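```bash
python3 -m pendant '0.03 -0.016 0.004 0;0 0 0 0;0 0 0 0;0 0 0 0'; python3 -m pendant '0 0 0 0;0 0 0 0;0 0 0 0;0 0 0 0;0 0 0 0;0 0 0 0;0 0 0 0;0 0 0 0' 1 50
python3 -c "
from fit import *
go([.4656,.0994,.08],-.059)"
```

```text
time_s: 42.0
ee_pos: [0.464, 0.0998, 0.079]
ee_rot: [0.515, 0.485, -0.514, 0.485]
contact_force: [-0.3, -0.1, 0.4]
opening: 0.0854
time_s: 42.8
ee_pos: [0.4656, 0.0996, 0.0793]
ee_rot: [0.516, 0.484, -0.513, 0.486]
contact_force: [6.6, 0.2, -3.5]
opening: 0.0233
ang now -0.0591 yaw units -0.001
pos [0.4656 0.0996 0.0793] tilt -0.99999 shift units [-0.006 -0.     0.002] F [ 6.6  0.2 -3.5] open 0.0233 t 42.8 q [-0.    0.05  2.17  0.    0.91  0.06]
```

```bash
python3 -m pendant '0 0.012 0 0;0 0 0.03 0;0 0 0.04 0;0 0 0.04 0;0 0 0.04 0;0 0 0.04 0;0 0 0.03 0;0 0 0.02 0;0 0 0 0;0 0 0 0'
python3 -c "
from fit import *
go([.4656,.0994,.08],-.059)
print(stand(tool()[0])-[0,.095])"
```

```text
time_s: 43.8
ee_pos: [0.464, 0.0702, 0.0792]
ee_rot: [-0.514, -0.485, 0.515, -0.486]
contact_force: [0.0, -0.9, 5.8]
opening: 0.0231
ang now -0.0590 yaw units 0.000
pos [0.464  0.0702 0.0792] tilt -1.0 shift units [-0.007 -0.001 -0.244] F [ 0.  -0.9  5.8] open 0.0231 t 43.8 q [-0.07  0.04  2.19 -0.    0.91 -0.01]
[[0.00043357 0.10285812]]
```

```bash
python3 -m pendant '0 0 0.01 0;0 0 0.01 0;0 0 0.01 0;0 0 0.01 0;0 0 0.01 0;0 0 0 0;0 0 0 0'
python3 -m pendant '0 0 0.008 0;0 0 0.008 0;0 0 0 0;0 0 0 0'
python3 -m pendant '0 0 0.008 0;0 0 0.008 0;0 0 0 0;0 0 0 0'
python3 -c "
from fit import *
print(stand(tool()[0])-[0,.095])"
```

```text
time_s: 44.5
ee_pos: [0.4637, 0.0648, 0.0792]
ee_rot: [0.515, 0.485, -0.514, 0.485]
contact_force: [0.1, 1.9, 4.9]
opening: 0.0236
time_s: 44.9
ee_pos: [0.4636, 0.063, 0.0792]
ee_rot: [0.515, 0.485, -0.514, 0.485]
contact_force: [0.8, 1.5, 4.9]
opening: 0.0232
time_s: 45.3
ee_pos: [0.4635, 0.0615, 0.0793]
ee_rot: [0.515, 0.485, -0.514, 0.485]
contact_force: [1.5, 4.5, 5.2]
opening: 0.0231
[[0.00044952 0.09413926]]
```

```bash
for i in 1 2; do python3 -m pendant '0 0 0.005 0;0 0 0.005 0;0 0 0 0;0 0 0 0' | grep -E 'ee_pos|force'; done
python3 -c "
from fit import *
print(stand(tool()[0])-[0,.095])"
```

```text
ee_pos: [0.4635, 0.0604, 0.0792]
contact_force: [0.6, 4.0, 5.3]
ee_pos: [0.4634, 0.0592, 0.0792]
contact_force: [1.7, 4.4, 5.2]
[[0.00043899 0.0918501 ]]
```

```bash
python3 -m pendant '0 0 0.005 0;0 0 0.005 0;0 0 0 0;0 0 0 0' | grep -E 'ee_pos|force'
python3 -m pendant '0 0 0.005 0;0 0 0 0;0 0 0 0' | grep -E 'ee_pos|force'
python3 -c "
from fit import *
print(stand(tool()[0])-[0,.095])"
```

```text
ee_pos: [0.4633, 0.0591, 0.0792]
contact_force: [1.4, 9.5, 4.9]
ee_pos: [0.4633, 0.059, 0.0793]
contact_force: [1.8, 10.9, 5.6]
[[0.00042576 0.0916761 ]]
```

```bash
python3 -m pendant '0 0 0.006 0;0 0 0 0;0 0 0 0' | grep -E 'ee_pos|force'
python3 -c "
from fit import *
c=read_camera('scene'); crop(c,290,170,360,260,6.5,'s18.png')
c=read_camera('top'); crop(c,210,200,350,270,5.6,'t18.png')"
```

```text
ee_pos: [0.4633, 0.059, 0.0793]
contact_force: [2.7, 15.1, 5.3]
```

View pics/s18.png

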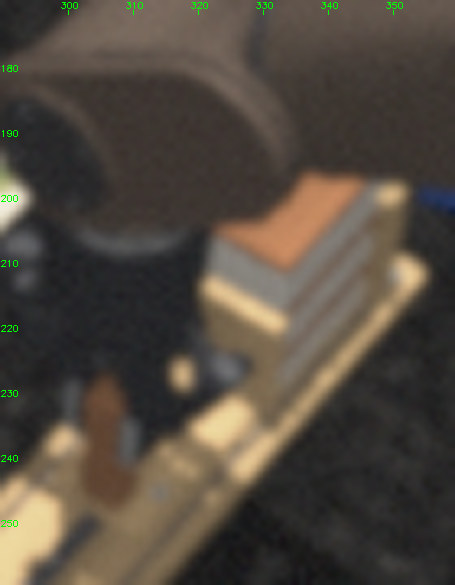

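View pics/t18.png

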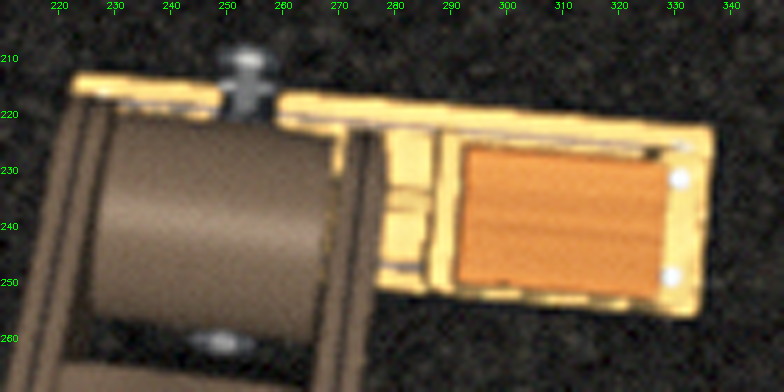

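```bash
python3 -m pendant '0 0 -0.01 0;0 0 -0.01 0;0 0 -0.01 0;0 0 -0.01 0;0 0 -0.01 0;0 0 0 0;0 0 0 0;0 0 0 0' | grep -E 'ee_pos|force'
python3 -c "
from fit import *
print(stand(tool()[0])-[0,.095])"
```

```text
ee_pos: [0.4635, 0.0612, 0.0792]
contact_force: [0.3, -0.8, 5.1]
[[0.00045341 0.09382755]]
```

```bash
python3 -m pendant '0 0 -0.008 0;0 0 -0.008 0;0 0 -0.008 0;0 0 0 0;0 0 0 0;0 0 0 0' | grep -E 'ee_pos|force'
python3 -c "
from fit import *
print(stand(tool()[0])-[0,.095])"
```

```text
ee_pos: [0.4637, 0.0639, 0.0792]
contact_force: [0.2, -1.2, 5.4]
[[0.00047402 0.09658874]]
```

```bash
python3 -m pendant '0 0 0 0;0 0 0 0;0 0 0 0;0 0 0 0;0 0 0 0;-0.1 0 0 0;-0.3 0 0 0;-0.3 0 0 0;-0.3 0 0 0;-0.35 0 0 0;-0.1 0 0 0;0 0 0 0;0 0 0 0;0 0 0 0' 0
python3 -c "
from fit import *
go([.454,-.077,.26],-.059)
c=read_camera('wrist'); cv2.imwrite('pics/w19.png',c['color'][:,:,::-1])
c=read_camera('scene'); crop(c,270,160,370,280,5,'s19.png')"
```

```text
time_s: 50.0
ee_pos: [0.4621, 0.0651, 0.2504]
ee_rot: [-0.513, -0.486, 0.516, -0.484]
contact_force: [-0.1, 0.3, 0.5]
opening: 0.0849
ang now -0.0591 yaw units -0.001
pos [0.4621 0.0651 0.2504] tilt -0.99999 shift units [-0.08   0.002  1.186] F [-0.1  0.3  0.5] open 0.0849 t 50.0 q [-0.08 -0.19  2.06 -0.    1.28 -0.02]
```

View pics/w19.png

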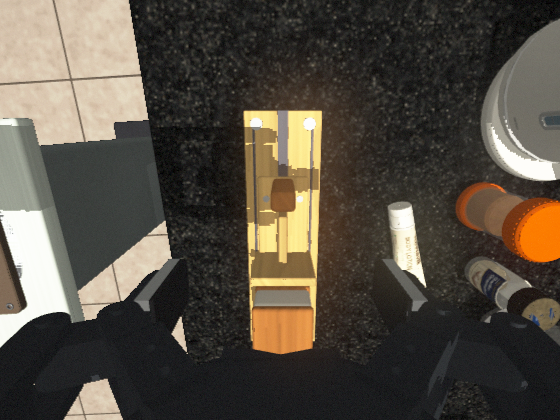

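View pics/s19.png

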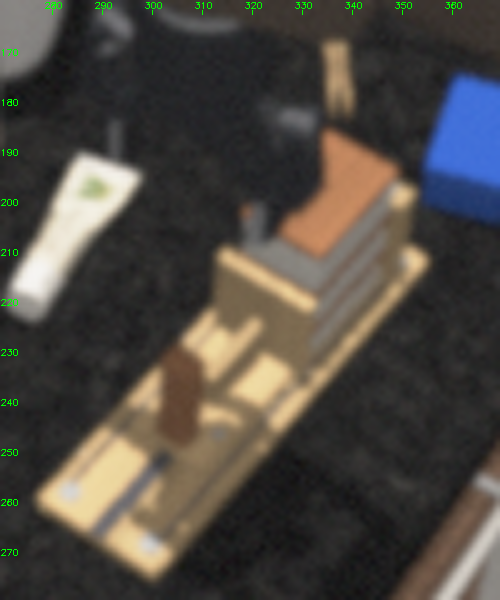

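```bash
python3 -m pendant '-0.1 0 0.3 0;0 0 0.35 0;0 0 0.3 0;0 0 0.2 0;0 0 0 0;0 0 0 0;0 0 0 0'
python3 -c "
from fit import *
go([.454,-.077,.26],-.059)
c=read_camera('wrist'); crop(c,215,80,345,280,3,'w20.png')
c=read_camera('scene'); crop(c,270,160,370,280,5,'s20.png'); cv2.imwrite('pics/s20f.png',c['color'][:,:,::-1])"
```

```text
time_s: 50.8
ee_pos: [0.455, -0.0719, 0.2642]
ee_rot: [-0.514, -0.486, 0.514, -0.485]
contact_force: [-1.0, -0.3, -0.7]
opening: 0.0851
ang now -0.0583 yaw units 0.007
pos [ 0.455  -0.0719  0.2642] tilt -1.0 shift units [ 0.035 -0.006  0.043] F [-1.  -0.3 -0.7] open 0.0851 t 50.8 q [-0.38 -0.22  2.06  0.    1.31 -0.32]
```

View pics/w20.png

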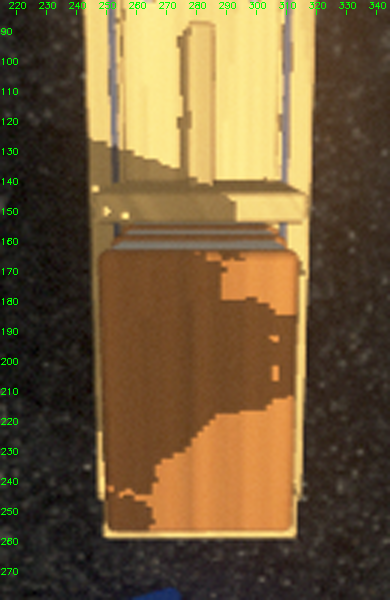

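View pics/s20.png

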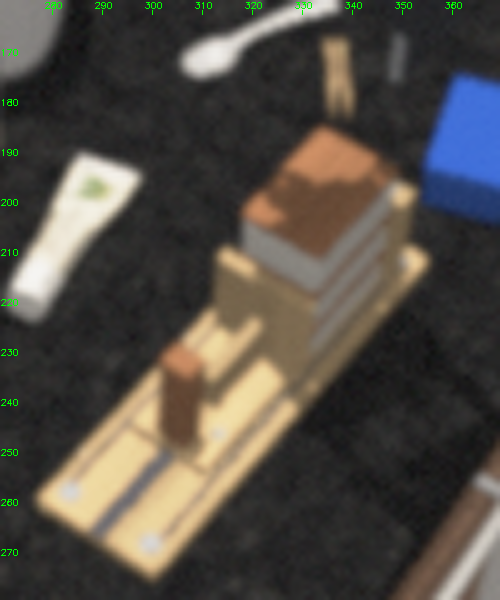

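View pics/s20f.png

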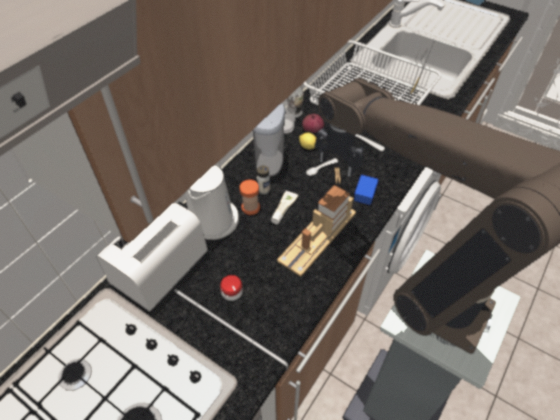

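```bash
python3 -c "
from fit import *
c=read_camera('wrist'); q=px([(98,250),(299,249),(292,530),(106,530)],215,80,3)
r=fitbox([(c,q)],[.123])[0]; print(r,stand(r[2][:2]))
print(stand(back(c,px([(93,222),(305,221)],215,80,3),.088)))
c=read_camera('top'); cv2.imwrite('pics/t20.png',c['color'][:,:,::-1])
"
```

```text
(0.123, np.float64(0.4818188202982878), array([ 0.45470867, -0.08148556, -0.05583471])) [[0.00010211 0.04590035]]
[[-0.03462357  0.09534919]
 [ 0.03497978  0.0957294 ]]
```

View pics/t20.png

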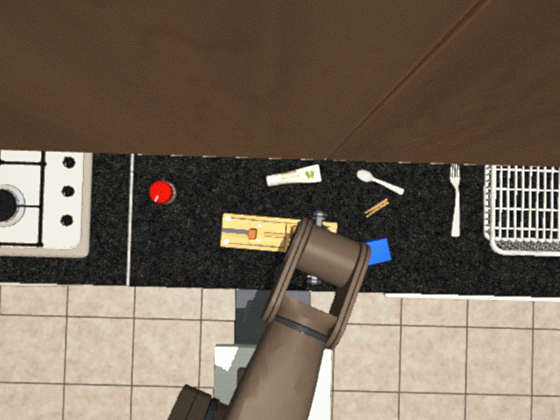

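```bash
python3 -c "
from cell import robot
print(robot.hand_in())"
```

```text
the job is handed in; nothing more can be done
None
```

I drew the fence back by about 79 mm and stacked the three white lidded boxes present (32, 37 and 42 mm, thinnest at the bottom) in the stand. I then slid the fence by its grip until the column was tight. It blocked at about 15 N, a small part of which is the fence's own friction. I backed it off 4.9 mm, let go and handed in at about 51 s.

**Last checks on the column and fence:**
- The top box measured 0.1 mm off the centre line and within 0.2° of the stand's axis, about 1 mm from flush by the camera.
- The fence face measured about 95.5 mm from the end stop, which leaves about 5 mm free.
- The gripper was open and clear of the column and stand.
- The timer, tube, jars and blue box look where they were in the last pictures; I did not measure their positions.

**What disagreed or is less sure:**
- **Fence reading:** when the column was tight, arm readings put the fence face about 1.7 mm further out than the box length implies. That is within the camera calibration error.
- **Third box:** the camera fits put its height between 37 and 42 mm. I took 42 mm because the other two boxes came out at 32 and 37 mm.
- **Fourth box:** I saw none in any view.
- **Lower boxes:** I did not measure the lower two again after tightening. I judged them from the pictures, where the column looks flush.

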